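Weigh out a charge of grinding balls with the tip bucket

TASK

Take the open tube from its slanted rest and pour its four steel grinding balls into the tip bucket, without the tube or the robot touching the bucket: the weight of the balls alone must trip it, so that it tips over and drops them into the steel bowl. Then lay the empty tube back in its rest, mouth up the slope as before, and swing the empty bucket back upright onto its rear buffer, ready for the next charge.

Things in the scene. Friction and masses are not known exactly. Their poses are not given: they have to be found in the camera images.
- tube_mid (a point): Centre of the loose clear tube, on its axis: 115 mm long, 34 mm outside, 29.6 mm inside diameter, 30 g, mouth fully open. Own x axis: from the mouth to the closed end. In the rest the mouth is up the slope, the axis 15 degrees from level. The four balls lie in a row at its closed end and run out once the mouth is tilted below level. Grip it across its middle.
- tube_mouth (a point): Centre of the tube's open mouth, on the axis, 57.5 mm from the tube's centre; axes as tube_mid.
- tube: The clear tube itself; origin and axes as tube_mid.
- rest_seat (a point): Place of the tube's centre when seated in the fixed blue rest, 60 mm above the bench. Own x axis: level, from mouth end to low end; z up. Two V supports 10 mm thick stand 42 mm either side of it along the tube and hold it from below (44 mm wide, top 4 mm under the tube's axis); the end plate stops the closed end. Between them it is open for fingers down to the base, 8 mm above the bench.
- rest_mouth (a point): Place of the centre of the tube's mouth when the tube is seated in the rest: 57.5 mm from rest_seat up the 15 degree slope.
- ball_0_center (a point): Centre of a polished steel grinding ball, 20 mm across, 33 g; at the start in the clear tube with the other three.
- ball_1_center (a point): Centre of a polished steel grinding ball, 20 mm across, 33 g; at the start in the clear tube with the other three.
- ball_2_center (a point): Centre of a polished steel grinding ball, 20 mm across, 33 g; at the start in the clear tube with the other three.
- ball_3_center (a point): Centre of a polished steel grinding ball, 20 mm across, 33 g; at the start in the clear tube with the other three.
- bucket (a joint): Swing of the tip bucket, rad: 0 upright on the rear buffer, 1.31 fully dumped on the front buffer. Only gravity and slight damping act. Over-centre: empty, it falls back to 0 when let go below about 0.55 and on to 1.31 when let go beyond 0.62. Upright it trips under four balls (three at rest are too light) and dumps within a second.
- pivot (a point): Middle of the bucket's axle, 175 mm above the bench, fixed on the doser's stand. Axes: x along the axle; the bucket dumps towards -y, over the bowl; the weight arm is on the +y side; z up. Bearing plates stand 55 to 70 mm from it along x, up to 13 mm above it.
- bucket_mouth (a point): Centre of the steel bucket's open top at the height of its side rims; upright, 35 mm to -y of the pivot and 40 mm above it. Moves and turns with the bucket; upright its axes are the pivot's. Opening 90 mm along x; along y from 42 mm on the -y side to 43 mm on the +y side, where the back wall is 6 mm higher. Floor: a trough along x, 62 mm below. Walls 2.5 mm.
- bucket_trough (a point): Middle of the row of balls when they lie in the bucket's floor trough (a row along x), 10 mm above the metal; balls within 55 mm of it count as in the bucket. Moves with the bucket.
- reset_ball (a point): Centre of the red grip ball, 22 mm across, at the end of the bucket's weight arm (7 mm rod with a brass weight, 39 mm across, 26 mm from the ball), 88 mm from the axle. Upright: 82 mm to +y of the pivot, 33 mm above. Dumped: 88 mm above the pivot, 11 mm to -y. Reset: push it towards +y (under 1 N) until the bucket falls back.
- steel_bowl: Loose stainless bowl that catches the balls: 254 mm across the rim, 99 mm high, 0.24 kg; origin at the centre of its underside. Balls lying on its floor are in the bowl. It stands on the -y side of the pivot, centre about 158 mm away. Its inner floor is flat, 120 mm across.

How it is judged:
On the way, in this order (a step that is already met when the one before it is completed fails the run):
1. at least three of the balls have come to lie together in the bucket ((distance between each of ball_1_center, ball_2_center, ball_3_center and bucket_trough below 0.055 m or distance between each of ball_0_center, ball_2_center, ball_3_center and bucket_trough below 0.055 m or distance between each of ball_0_center, ball_1_center, ball_3_center and bucket_trough below 0.055 m or distance between each of ball_0_center, ball_1_center, ball_2_center and bucket_trough below 0.055 m)).
2. the bucket has tripped and all four balls lie in the steel bowl (value of joint bucket above 1 rad and horizontal distance between each of ball_0_center, ball_1_center, ball_2_center, ball_3_center and steel_bowl below 0.075 m and height (world z) of each of ball_0_center, ball_1_center, ball_2_center, ball_3_center below 0.06 m), for 0.1 s.
At the end, for the whole second after the job is handed in: All four balls lie in the steel bowl (centres within 75 mm of its centre, seen from above), the tube rests in its holder again (centre within 15 mm and mouth within 20 mm of their places) and still, and the bucket stands upright (joint below 0.06 rad) (horizontal distance between each of ball_0_center, ball_1_center, ball_2_center, ball_3_center and steel_bowl below 0.075 m and height (world z) of each of ball_0_center, ball_1_center, ball_2_center, ball_3_center below 0.06 m and distance between tube_mid and rest_seat below 0.015 m and distance between tube_mouth and rest_mouth below 0.02 m and value of joint bucket below 0.06 rad and linear speed of tube below 0.03 m/s); the robot touches nothing.
It fails at once if the tube, the fingers or the arm touch the bucket (more than 0.5 N) before the balls are all in the bowl (not ((horizontal distance between ball_0_center and steel_bowl below 0.075 m and height (world z) of ball_0_center below 0.06 m) and (horizontal distance between ball_1_center and steel_bowl below 0.075 m and height (world z) of ball_1_center below 0.06 m) and (horizontal distance between ball_2_center and steel_bowl below 0.075 m and height (world z) of ball_2_center below 0.06 m) and (horizontal distance between ball_3_center and steel_bowl below 0.075 m and height (world z) of ball_3_center below 0.06 m)) and contact force between any of the fingers, the arm, tube and bucket above 0.5 N).
It also fails if it takes over 54 s, if anything falls off the work surface, if the arm or the gripper's body presses on something with over 40 N, if the wrist force passes 120 N, or if a joint passes its speed limit or range.

ROBOT

A 6-joint arm with a two-finger parallel gripper is mounted at the origin on a cart in front of the work surface, level with it; the furniture and walls round the work are solid. World frame = base frame: x ahead of the robot, y to its left, z up, the work surface at z = 0. Lengths are in m, angles in rad, forces in N, time in s.
With the tool pointing down it reaches from about 0.375 to 0.975 m from the base axis. Payload 3.8 kg.
Tool frame: the origin (TCP) lies at the very end of the fingers, on their centre line; the grasp point (between the pads) lies 19 mm behind it; z points along the fingers, y is the direction in which the jaws open and shut (so a half turn about z gives the same grasp; the last joint's range is limited). The gripper opens to 85 mm and grips with 20 to 120 N. Pads are 22 mm wide; open, the fingers measure 114 mm over their backs; the gripper's body (76 mm by 85 mm) begins 54 mm behind the grasp point. The pads swing forward as they close: fully open they stand 13 mm farther back than shut.
Start: joints at [1.098, 0.264, 1.604, -0, 1.274, -0.037], TCP at [0.285, 0.612, 0.231] pointing down, gripper open.
Joint ranges: [-2.63, 2.63], [-0.94, 2.18], [0.31, 2.57], [-1.31, 4.45], [0, 2.66], [-2.55, 2.55]. Speed limits (rad/s): [2.57, 2.57, 3.14, 3.14, 3.14, 3.14].

INTERFACE

Orientations are given as a rotation vector (axis times angle).
In Python, from workcell import read_state, read_camera, camera_info, finish_job gives the robot as it stands. The module is installed in compiled form; this text tells all that it offers.
- The arm moves only by the tool play_rows, never from a script. Its argument "motion" is a list of rows, each a list of 5 numbers: the shift along the tool's x, y, z in units of 1000 mm (1.0 is 1000 mm), then the turn about the tool's z in units of 2 pi rad (1.0 is 2 pi rad), then the finger opening in mm, from 0 to 85.4. A call has 1 to 5 rows; each row shifts and turns the commanded pose from where the row before left it, along the tool's axes as they then stand; what a row does not reach is not made up. A row lasts 1/8 s, in which the tool goes at most 62.5 mm and 10.7 degrees, less where a joint would pass 70% of its speed; a pose out of reach is approached as far as the arm can. A call with a number of a shift or a turn outside -1 to 1 is refused whole. A call with a gripper value outside its range is refused whole. The fingers move at their own pace and stop on an object; "squeeze" is the grip in N (left out, the last holds). Time passes only in rows, so rows that do not move let the fingers close. It gives the time, the measured TCP pose, the force and the opening at its end, in the units of the state.
- read_state(): the state, without advancing time (a new reading comes with each control period).
- read_camera(name): name is "scene" or "top"; returns the picture (400x640x3 uint8, red, green, blue); there is no depth.
- camera_info(name): a dict with "intrinsics" (3x3 intrinsics, pixels), "dist_coeffs" ([k1, k2, p1, p2, k3] as OpenCV has them; the pictures are not rectified), "pose" (4x4, takes a point from camera to world coordinates). Camera axes: x right, y down, z forward; pixel columns grow to the right and rows downward; lengths in m; the calibration is good to about 2 mm. A picture is of the moment at which its call begins. camera_info takes no time and is no camera call.
- finish_job(): hands the job in, once; it reports no verdict.
The state is a dict: "time": time; "q": joint angles; "joint_vel": joint speeds; "joint_torque": joint torques, N m; "tool_pos": TCP position; "tcp_rot": TCP orientation; "wrist_force": force on the tool from outside, world axes, zero at the start; "torque": the same for the moment, N m; "width": opening from 0.0 (shut) to 1.0 (fully open).
Only numpy, scipy, OpenCV 4.12 (cv2) and the standard library are available. Lean on these libraries where they do the work, as an engineer would, in place of code of your own. Each camera call takes 0.05 s, during which the arm holds its last target. There are 200 camera calls.

## Working session

There is one attempt and no reset: what is moved stays moved. The work goes in short steps, Python scripts to look and compute and a tool call to move; the robot and the scene stay as the last step left them, time stands still between calls to the robot, and variables do not carry over. Pictures are saved under pics/ and viewed, about 8 in all and at most 12, crops included, and the job is handed in when it is done.

Besides the shell and the picture viewer there is one more tool, called after "Emit:" as a command line: name --pt "numbers of a row" for each row, then --argument value for the rest. play_rows: Moves the arm, as the interface text tells. Shifts and turns lie within -1 to 1; 1 stands for 1000 mm of shift or 2 pi rad of turn. Its arguments: {"type":"object","properties":{"motion":{"type":"array","items":{"type":"array","items":{"type":"number"}}},"squeeze":{"type":"number"}},"required":["motion"]}

```bash
mkdir -p pics
python3 - <<'E'
from workcell import *
import cv2, numpy as np
print(read_state())
for n in("scene","top"):
    im=read_camera(n); cv2.imwrite(f"pics/{n}0.png",im[:,:,::-1]); i=camera_info(n); print(n,np.round(i["intrinsics"],1).tolist(),i["dist_coeffs"],np.round(i["pose"],4).tolist())
E
```

```text
{'time': 0.0, 'q': array([ 1.09813554e+00,  2.64757606e-01,  1.60537018e+00,  2.24592776e-05,
        1.27371504e+00, -3.68788102e-02]), 'joint_vel': array([ 0.00117412,  0.00056552, -0.00012517, -0.00094307, -0.00019035,
        0.00042761]), 'joint_torque': array([-1.18496168e-04, -5.15123677e+01, -3.67306530e+01, -1.83762777e-04,
        1.30942982e-02, -2.56528648e-05]), 'tool_pos': array([0.28457817, 0.6112691 , 0.2299611 ]), 'tcp_rot': array([-0.67900374, -3.06673333,  0.00341135]), 'wrist_force': array([ 0.0404674 , -0.34084984,  0.00534952]), 'torque': array([0.01539077, 0.01170622, 0.01642947]), 'width': 1.0033870196270276}
scene [[378.6, 0.0, 323.4], [0.0, 378.6, 198.0], [0.0, 0.0, 1.0]] [-0.021692  0.        0.        0.        0.      ] [[0.8566, -0.2299, 0.462, 0.0682], [-0.5155, -0.3394, 0.7868, -0.5566], [-0.0241, -0.9121, -0.4092, 0.4997], [0.0, 0.0, 0.0, 1.0]]
top [[382.8, 0.0, 323.5], [0.0, 382.8, 205.5], [0.0, 0.0, 1.0]] [-0.08053892  0.          0.          0.          0.        ] [[0.0114, -0.9833, 0.1817, 0.3288], [-0.9999, -0.0089, 0.0147, 0.1187], [-0.0129, -0.1819, -0.9832, 0.9725], [0.0, 0.0, 0.0, 1.0]]
```

View pics/scene0.png

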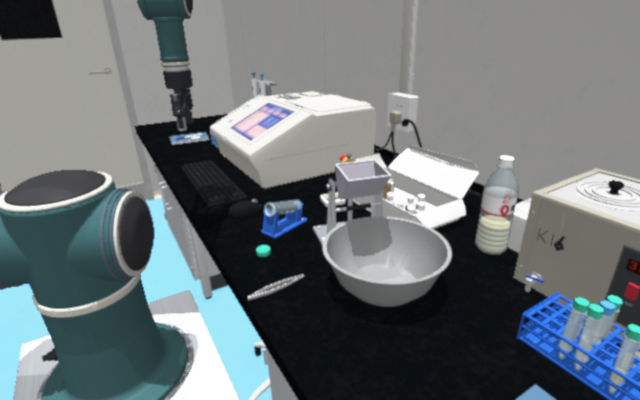

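View pics/top0.png

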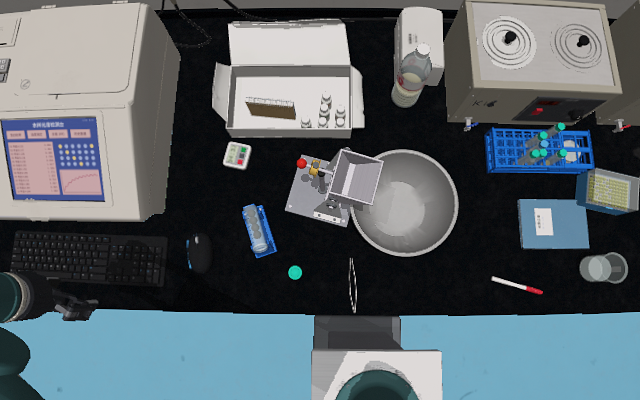

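Run:
```python
import cv2, numpy as np
t=cv2.imread("pics/top0.png"); s=cv2.imread("pics/scene0.png")
a=cv2.resize(t[140:270,225:400],None,fx=4,fy=4,interpolation=cv2.INTER_CUBIC)
b=cv2.resize(s[140:270,240:410],None,fx=4,fy=4,interpolation=cv2.INTER_CUBIC)
cv2.imwrite("pics/c_top.png",a); cv2.imwrite("pics/c_sc.png",b)
```

```text
(no output)
```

View pics/c_top.png

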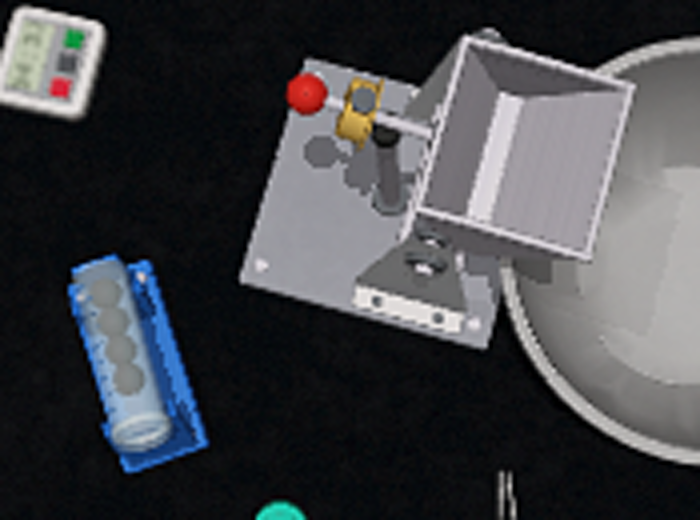

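View pics/c_sc.png

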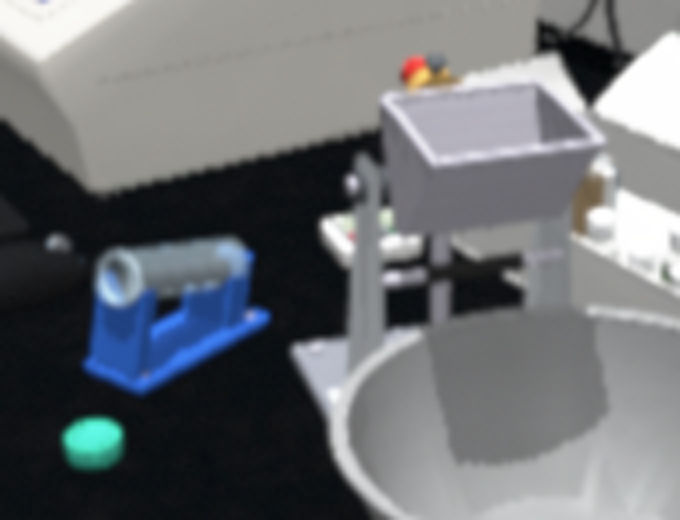

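```bash
cat > h.py <<'E'
from workcell import *
import cv2, numpy as np
from scipy.spatial.transform import Rotation as R
INF={n:camera_info(n) for n in("scene","top")}
def ray(n,uv):
    i=INF[n]; p=cv2.undistortPoints(np.array([[uv]],float),np.array(i["intrinsics"]),np.array(i["dist_coeffs"]))[0,0]
    T=np.array(i["pose"]); return T[:3,3],T[:3,:3]@np.array([p[0],p[1],1.])
def onz(n,uv,z):
    o,d=ray(n,uv); return o+d*(z-o[2])/d[2]
def proj(n,P):
    i=INF[n]; T=np.linalg.inv(np.array(i["pose"])); r,_=cv2.Rodrigues(T[:3,:3])
    return cv2.projectPoints(np.atleast_2d(np.array(P,float)),r,T[:3,3],np.array(i["intrinsics"]),np.array(i["dist_coeffs"]))[0][:,0]
def tri(uv1,uv2):
    (a,d),(b,e)=ray("scene",uv1),ray("top",uv2)
    s=np.linalg.lstsq(np.c_[d,-e],b-a,rcond=None)[0]; p,q=a+d*s[0],b+e*s[1]
    return (p+q)/2,np.linalg.norm(p-q)
E
python3 - <<'E'
from h import *
t=cv2.imread("pics/top0.png"); s=cv2.imread("pics/scene0.png")
def red(im,box):
    x0,y0,x1,y1=box; h=cv2.cvtColor(im[y0:y1,x0:x1],cv2.COLOR_BGR2HSV)
    m=((h[...,0]<8)|(h[...,0]>172))&(h[...,1]>150)&(h[...,2]>60); ys,xs=np.nonzero(m); return xs.mean()+x0,ys.mean()+y0,m.sum()
rt=red(t,(290,150,318,178)); rs=red(s,(335,150,350,163)); print(rt,rs,onz("top",rt[:2],.208),tri(rs[:2],rt[:2]))
C=lambda u,v:(225+u/4-.4,140+v/4-.4); S=lambda u,v:(240+u/4-.4,140+v/4-.4)
# bucket rim corners (side rims z=.215, back .221)
for nm,c,z in(("back far",(468,38),.221),("front far",(632,88),.215),("front near",(590,256),.215),("back near",(415,210),.221)):
    print(nm,onz("top",C(*c),z).round(4))
for nm,c,z in(("backnear",(384,97),.221),("frontnear",(435,163),.215),("frontfar",(604,143),.215),("backfar",(540,84),.221)):
    print(nm,onz("scene",S(*c),z).round(4))
print("ballrow top",onz("top",C(105,292),.047).round(4),onz("top",C(128,378),.06).round(4))
print("mouth",onz("top",C(138,436),.075).round(4),tri(S(118,277),C(138,436)))
# bowl rim circle fit
h=cv2.cvtColor(t,cv2.COLOR_BGR2HSV)
# blue rest
m=((h[...,0]>100)&(h[...,0]<125)&(h[...,1]>130)&(h[...,2]>70)).astype(np.uint8); m[:, :235]=0;m[:,280:]=0;m[:195]=0;m[265:]=0
c=np.array(np.nonzero(m)[::-1]).T.astype(np.float32); print(len(c),cv2.minAreaRect(c))
print([onz("top",p,.008).round(4).tolist() for p in cv2.boxPoints(cv2.minAreaRect(c))])
for p in((354,205),(405,152),(458,203),(405,254)): print("bowl",onz("top",p,.099).round(3))
print("bottle",onz("top",(424,48),.2).round(3),"boxlid",onz("top",(290,65),.1).round(3))
E
```

```text
(np.float64(300.9634146341463), np.float64(163.0609756097561), np.int64(82)) (np.float64(342.6), np.float64(156.4), np.int64(15)) [0.55940728 0.1778583  0.208     ] (array([0.55706024, 0.1775771 , 0.21438348]), np.float64(0.0009209980699125259))
back far [0.586 0.094 0.221]
front far [0.5618 0.0093 0.215 ]
front near [0.4736 0.0321 0.215 ]
back near [0.4952 0.1204 0.221 ]
backnear [0.5023 0.1246 0.221 ]
frontnear [0.4774 0.0377 0.215 ]
frontfar [0.5664 0.0111 0.215 ]
backfar [0.5877 0.0926 0.221 ]
ballrow top [0.4805 0.3112 0.047 ] [0.4262 0.2922 0.06  ]
mouth [0.3905 0.282  0.075 ] (array([0.39279344, 0.28111005, 0.07507306]), np.float64(0.005041845227074379))
513 ((257.40576171875, 229.70782470703125), (53.54128646850586, 24.09971809387207), 72.12129974365234)
[[0.4988, 0.354, 0.008], [0.5187, 0.2953, 0.008], [0.3884, 0.2484, 0.008], [0.3691, 0.3058, 0.008]]
bowl [0.492 0.061 0.099]
bowl [ 0.622 -0.062  0.099]
bowl [ 0.499 -0.183  0.099]
bowl [ 0.38  -0.055  0.099]
bottle [ 0.836 -0.093  0.2  ] boxlid [0.85 0.22 0.1 ]
```

Emit:
play_rows --pt "-0.0394 -0.0307 0 0 85" --pt "-0.0394 -0.0307 0 0 85" --pt "-0.0394 -0.0307 0 0 85" --pt "-0.0394 -0.0307 0 0 85" --pt "-0.0394 -0.0307 0 0 85" --squeeze 60

```text
time: 0.72
tool_pos: [0.399, 0.3879, 0.2308]
tcp_rot: [-0.679, -3.067, 0.001]
wrist_force: [0.7, 0.1, -0.6]
width: 0.998
```

Emit:
play_rows --pt "-0.0394 -0.0307 0 0 85" --pt "-0.0394 -0.0307 0 0 85" --pt "0 0 0.015 -0.0248 85" --pt "0 0 0.015 -0.0248 85" --pt "0 0 0.015 -0.0248 85"

```text
time: 1.35
tool_pos: [0.4441, 0.3001, 0.1854]
tcp_rot: [0.057, -3.14, 0.001]
wrist_force: [-0.2, -0.5, 0.1]
width: 0.994
```

Emit:
play_rows --pt "0 0 0.015 -0.0248 85" --pt "0 0 0.015 -0.0248 85" --pt "0 0 0 0 85"

```text
time: 1.72
tool_pos: [0.4429, 0.2998, 0.1544]
tcp_rot: [0.533, -3.092, 0.002]
wrist_force: [0.5, 0.5, 0.3]
width: 0.993
```

```bash
cat >> h.py <<'E'
def st():
    s=read_state(); M=R.from_rotvec(s["tcp_rot"]).as_matrix()
    print("t",round(s["time"],2),"pos",s["tool_pos"].round(4),"yaw",round(np.degrees(np.arctan2(M[1,0],M[0,0])),2),"zdir",M[:,2].round(3),"F",s["wrist_force"].round(1),"w",round(s["width"],3),"q",s["q"].round(2)); return s,M
def to(x,y,z,yaw):
    s,M=st(); d=M.T@(np.array([x,y,z])-s["tool_pos"]); print("shift mm",(d*1000).round(1),"turn units",round(((np.degrees(np.arctan2(M[1,0],M[0,0]))-yaw+180)%360-180)/360,4))
E
python3 -c "
from h import *
to(.4435,.3005,.041,199.6)"
```

```text
t 1.73 pos [0.4429 0.2998 0.1544] yaw -160.43 zdir [-0.003 -0.002 -1.   ] F [0.5 0.5 0.3] w 0.993 q [ 0.55  0.06  1.98 -0.    1.1  -1.36]
shift mm [ -1.3   0.6 113.4] turn units -0.0001
```

Emit:
play_rows --pt "-0.001 0.0005 0.03 0 85" --pt "0 0 0.03 0 85" --pt "0 0 0.03 0 85" --pt "0 0 0.0235 0 85" --pt "0 0 0 0 20" --squeeze 60

```text
time: 2.35
tool_pos: [0.4435, 0.3006, 0.0413]
tcp_rot: [0.532, -3.092, 0.002]
wrist_force: [0.1, 0.4, 0.3]
width: 0.812
```

Emit:
play_rows --pt "0 0 0 0 20" --pt "0 0 0 0 20" --pt "0 0 0 0 20" --pt "0 0 0 0 20"

```text
time: 2.85
tool_pos: [0.4473, 0.3001, 0.0452]
tcp_rot: [-0.538, 3.092, -0.004]
wrist_force: [1.9, -8.7, 5.8]
width: 0.367
```

```bash
python3 -c "
from h import *
st()
im=read_camera('scene')[:,:,::-1]
cv2.imwrite('pics/g.png',cv2.resize(im[110:290,200:420],None,fx=3,fy=3,interpolation=cv2.INTER_CUBIC))"
```

```text
t 2.85 pos [0.4473 0.3001 0.0452] yaw -160.27 zdir [ 0.004 -0.002 -1.   ] F [ 1.9 -8.7  5.8] w 0.367 q [ 0.55  0.2   2.06 -0.01  0.88 -1.36]
```

View pics/g.png

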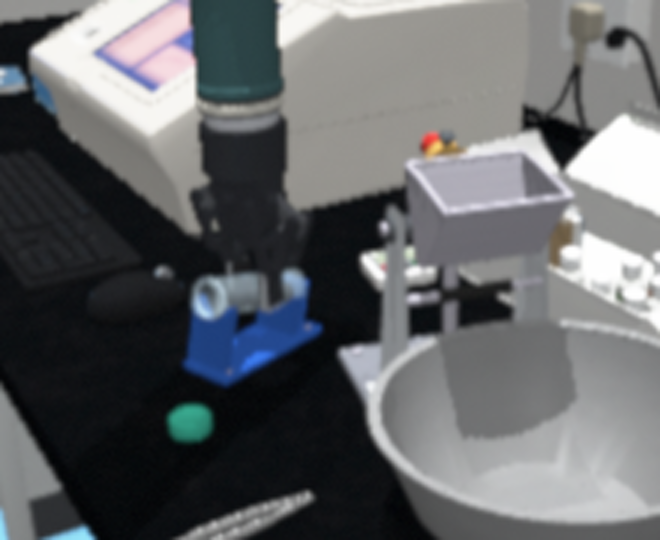

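Emit:
play_rows --pt "0 0 0 0 20" --pt "0 0 0 0 20" --squeeze 30

```text
time: 3.15
tool_pos: [0.4473, 0.3001, 0.0452]
tcp_rot: [-0.538, 3.092, -0.004]
wrist_force: [2.9, -9.6, 6.2]
width: 0.368
```

```bash
python3 -c "
from h import *
st()"
```

```text
t 3.15 pos [0.4473 0.3001 0.0452] yaw -160.27 zdir [ 0.004 -0.002 -1.   ] F [ 2.9 -9.6  6.2] w 0.368 q [ 0.55  0.2   2.06 -0.01  0.88 -1.36]
```

Emit:
play_rows --pt "0 0 -0.01 0 20" --pt "0 0 -0.015 0 20" --pt "0 0 -0.02 0 20" --pt "0 0 0 0 20" --squeeze 50

```text
time: 3.65
tool_pos: [0.4468, 0.303, 0.0907]
tcp_rot: [-0.536, 3.09, 0.004]
wrist_force: [-0.2, 0.5, -2.0]
width: 0.365
```

```bash
python3 -c "
from h import *
st()
im=read_camera('scene')[:,:,::-1];t=read_camera('top')[:,:,::-1]
a=cv2.resize(im[150:260,230:330],None,fx=4,fy=4,interpolation=cv2.INTER_CUBIC)
b=cv2.resize(t[175:285,215:315],None,fx=4,fy=4,interpolation=cv2.INTER_CUBIC)
cv2.imwrite('pics/l.png',np.hstack([a,b]))"
```

```text
t 3.65 pos [0.4468 0.303  0.0907] yaw -160.32 zdir [ 0.005  0.003 -1.   ] F [-0.2  0.5 -2. ] w 0.365 q [ 0.55  0.14  2.03  0.    0.97 -1.36]
```

View pics/l.png

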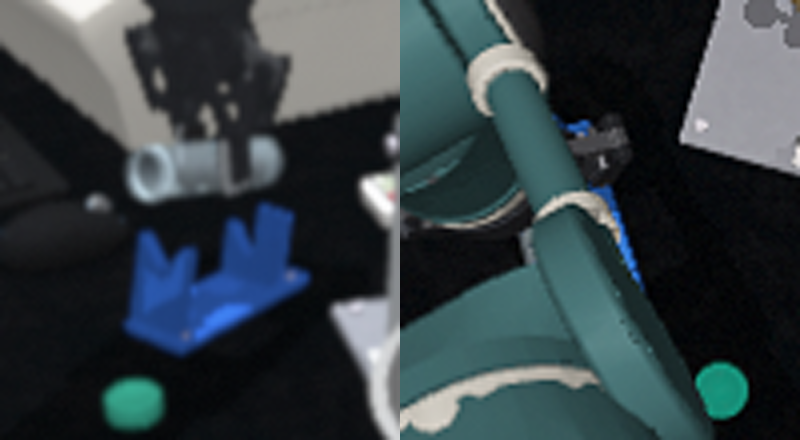

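```bash
cat >> h.py <<'E'
def tube(mid,yaw_deg,tilt):  # yaw: heading of mouth; tilt>0 mouth up
    y,t=np.radians([yaw_deg,tilt]); m=np.array([np.cos(y)*np.cos(t),np.sin(y)*np.cos(t),np.sin(t)]); mid=np.array(mid); return mid+.0575*m,mid-.0575*m
E
python3 -c "
from h import *
for off in (0,.004):
  for t in (10,15,20):
    u=proj('scene',tube([.4468-off*.94,.303-off*.34,.0907+.015],199.6,t)); print(off,t,((u-[230,150])*4).round(0).tolist())"
```

```text
0 10 [[146.0, 177.0], [269.0, 150.0]]
0 15 [[147.0, 169.0], [268.0, 157.0]]
0 20 [[148.0, 162.0], [267.0, 164.0]]
0.004 10 [[142.0, 179.0], [265.0, 152.0]]
0.004 15 [[142.0, 171.0], [264.0, 159.0]]
0.004 20 [[143.0, 164.0], [263.0, 166.0]]
```

Emit:
play_rows --pt "0.01 0 0 0 20" --pt "0.02 0 0 0 20" --pt "0.02 0 0 0 20" --pt "0.02 0 0 0 20" --pt "0.012 0 0 0 20"

```text
time: 4.38
tool_pos: [0.3657, 0.2728, 0.0867]
tcp_rot: [0.537, -3.093, 0.002]
wrist_force: [-0.5, -0.0, -1.6]
width: 0.371
```

Emit:
play_rows --pt "0 0 0.008 0 20" --pt "0 0 0.006 0 20" --pt "0 0 0.004 0 20" --pt "0 0 0.004 0 20" --pt "0 0 0.002 0 20" --squeeze 30

```text
time: 5.0
tool_pos: [0.3703, 0.2726, 0.0662]
tcp_rot: [-0.538, 3.093, -0.006]
wrist_force: [-1.4, -16.5, 22.6]
width: 0.37
```

```bash
python3 -c "
from h import *
s,M=st()
mid=s['tool_pos']+[-.0032,-.0011,.0148]
for t in (0,5,10,15): print(t,((proj('scene',tube(mid,199.6,t))-[200,150])*5).round(0).tolist())
im=read_camera('scene')[:,:,::-1]
cv2.imwrite('pics/v.png',cv2.resize(im[150:250,200:330],None,fx=5,fy=5,interpolation=cv2.INTER_CUBIC))"
```

```text
t 5.0 pos [0.3703 0.2726 0.0662] yaw -160.27 zdir [ 0.003 -0.003 -1.   ] F [ -1.4 -16.5  22.6] w 0.37 q [ 0.58  0.03  2.21 -0.01  0.91 -1.33]
0 [[212.0, 345.0], [382.0, 265.0]]
5 [[211.0, 336.0], [383.0, 274.0]]
10 [[211.0, 326.0], [382.0, 283.0]]
15 [[212.0, 316.0], [382.0, 292.0]]
```

View pics/v.png

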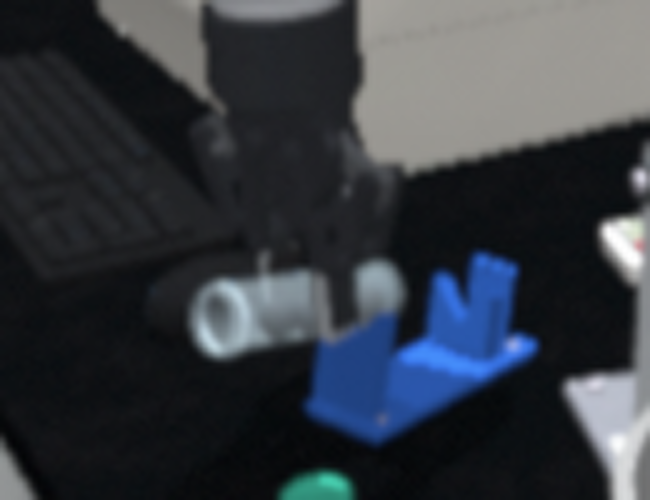

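Emit:
play_rows --pt "0 -0.002 0 0 20" --pt "0 0 0 0 20" --pt "0 0 0.003 0 20" --pt "0 0 0 0 20" --squeeze 20

```text
time: 5.55
tool_pos: [0.3708, 0.2726, 0.0639]
tcp_rot: [-0.536, 3.092, 0.0]
wrist_force: [-5.9, -6.7, 19.5]
width: 0.365
```

```bash
cat >> h.py <<'E'
def tilt(off,yaw=199.6):
    """tube ends in scene picture from bright light-blue mask: principal axis slope -> tilt"""
    s,M=st(); mid=s["tool_pos"]+off; im=read_camera("scene")[:,:,::-1]; c=proj("scene",[mid])[0]
    h=cv2.cvtColor(np.ascontiguousarray(im),cv2.COLOR_BGR2HSV); m=((h[...,0]>85)&(h[...,0]<110)&(h[...,1]>15)&(h[...,1]<110)&(h[...,2]>85)).astype(np.uint8)
    yy,xx=np.mgrid[:400,:640]; m[(abs(xx-c[0])>32)|(abs(yy-c[1])>18)]=0
    ys,xs=np.nonzero(m); e,v=np.linalg.eigh(np.cov(np.c_[xs,ys].T)); a=v[:,1]; got=a[1]/a[0]
    T=np.arange(-10,21); sl=[]
    for t in T: u=proj("scene",tube(mid,yaw,t)); d=u[0]-u[1]; sl.append(d[1]/d[0])
    print("n",len(xs),"mean",xs.mean(),ys.mean(),"pred",c.round(1),"slope",got.round(3),"tilt",np.interp(-got if sl[0]>sl[-1] and 0 else got,sl,T) if sl[0]<sl[-1] else np.interp(got,sl[::-1],T[::-1])); return im,m
E
python3 -c "
from h import *
im,m=tilt([-.0032,-.0011,.0148])
a=im[150:250,200:330].copy(); b=a.copy(); b[m[150:250,200:330]>0]=(0,0,255)
cv2.imwrite('pics/v2.png',cv2.resize(np.hstack([a,b]),None,fx=3,fy=3,interpolation=cv2.INTER_CUBIC))"
```

```text
t 5.55 pos [0.3708 0.2726 0.0639] yaw -160.34 zdir [ 0.003  0.001 -1.   ] F [-5.9 -6.7 19.5] w 0.365 q [ 0.58  0.03  2.21 -0.    0.9  -1.33]
n 471 mean 256.1634819532909 211.98301486199574 pred [260.4 211.4] slope -0.232 tilt 11.152712236274908
```

View pics/v2.png

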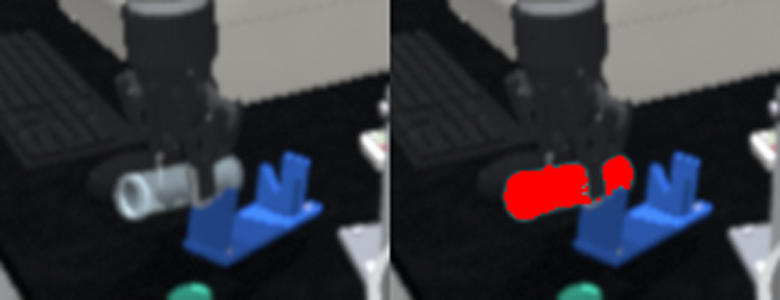

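Emit:
play_rows --pt "0 0 0.002 0 20" --pt "0 0 0.002 0 20" --pt "0 0 0.001 0 20" --pt "0 0 0 0 20"

```text
time: 6.1
tool_pos: [0.3709, 0.2727, 0.0595]
tcp_rot: [-0.536, 3.092, 0.0]
wrist_force: [-7.4, -8.4, 24.5]
width: 0.372
```

```bash
python3 -c "
from h import *
tilt([-.0032,-.0011,.0148])"
```

```text
t 6.1 pos [0.3709 0.2727 0.0595] yaw -160.34 zdir [ 0.003  0.001 -1.   ] F [-7.4 -8.4 24.5] w 0.372 q [ 0.58  0.04  2.21 -0.    0.89 -1.33]
n 463 mean 255.87688984881208 213.96544276457882 pred [260.6 212.9] slope -0.333 tilt 6.676768792861648
```

Emit:
play_rows --pt "0 0 0 0 20" --pt "0 0 -0.008 0 20" --pt "0 0 -0.014 0 20" --pt "0 0 -0.012 0 20" --pt "0 0 0 0 20" --squeeze 50

```text
time: 6.78
tool_pos: [0.3694, 0.2726, 0.091]
tcp_rot: [-0.536, 3.093, 0.002]
wrist_force: [-0.4, 0.9, -1.8]
width: 0.371
```

```bash
python3 -c "
from h import *
im,m=tilt([-.0032,-.0011,.0148])
a=im[130:230,200:330].copy(); b=a.copy(); b[m[130:230,200:330]>0]=(0,0,255)
cv2.imwrite('pics/v3.png',cv2.resize(np.hstack([a,b]),None,fx=3,fy=3,interpolation=cv2.INTER_CUBIC))"
```

```text
t 6.78 pos [0.3694 0.2726 0.091 ] yaw -160.33 zdir [ 0.002  0.001 -1.   ] F [-0.4  0.9 -1.8] w 0.371 q [ 0.58 -0.01  2.19  0.    0.96 -1.33]
n 491 mean 254.62932790224033 202.5173116089613 pred [258.9 201.9] slope -0.281 tilt 7.691439949046736
```

View pics/v3.png

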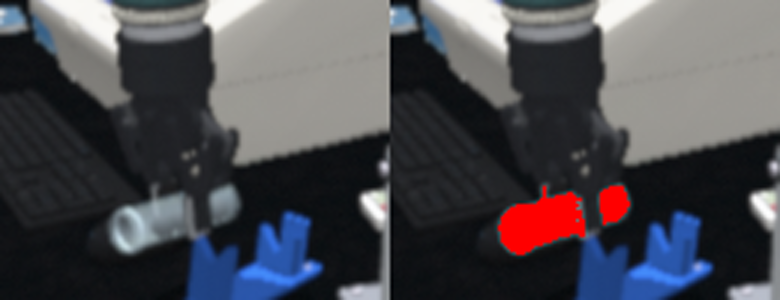

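Emit:
play_rows --pt "0 0 0.014 0 20" --pt "0 0 0.012 0 20" --pt "0 0 0.005 0 20" --pt "0 0 0.004 0 20" --pt "0 0 0.001 0 20" --squeeze 20

```text
time: 7.45
tool_pos: [0.3679, 0.2715, 0.0552]
tcp_rot: [0.536, -3.093, 0.002]
wrist_force: [-10.2, -7.0, 27.5]
width: 0.367
```

```bash
python3 -c "
from h import *
tilt([-.0032,-.0011,.0148])"
```

```text
t 7.45 pos [0.3679 0.2715 0.0552] yaw -160.33 zdir [-0.002 -0.002 -1.   ] F [-10.2  -7.   27.5] w 0.367 q [ 0.58  0.04  2.22 -0.    0.89 -1.33]
n 456 mean 254.5701754385965 216.66008771929825 pred [259.8 214.9] slope -0.429 tilt 2.412667064039005
```

Loaded tilt about 2.4°. Lift and re-measure unloaded.

Emit:
play_rows --pt "0 0 0 0 20" --pt "0 0 -0.008 0 20" --pt "0 0 -0.014 0 20" --pt "0 0 -0.014 0 20" --pt "0 0 0 0 20" --squeeze 50

```text
time: 8.12
tool_pos: [0.3696, 0.2728, 0.0913]
tcp_rot: [-0.536, 3.093, 0.002]
wrist_force: [-0.3, 0.5, -1.6]
width: 0.367
```

```bash
python3 -c "
from h import *
im,m=tilt([-.0032,-.0011,.0148])
cv2.imwrite('pics/v4.png',cv2.resize(im[140:230,215:315],None,fx=7,fy=6.5,interpolation=cv2.INTER_CUBIC))
s=read_state(); 
for t in(0,2,4,6,8): print(t,((proj('scene',tube(s['tool_pos']+[-.0032,-.0011,.0148],199.6,t))-[215,140])*[7,6.5]).round(0).tolist())
"
```

```text
t 8.12 pos [0.3696 0.2728 0.0913] yaw -160.33 zdir [ 0.003  0.002 -1.   ] F [-0.3  0.5 -1.6] w 0.367 q [ 0.58 -0.01  2.19  0.    0.96 -1.33]
n 476 mean 254.0 202.9936974789916 pred [258.9 201.7] slope -0.388 tilt 2.756299724217139
0 [[181.0, 456.0], [422.0, 356.0]]
2 [[180.0, 451.0], [423.0, 360.0]]
4 [[180.0, 446.0], [423.0, 365.0]]
6 [[179.0, 441.0], [423.0, 369.0]]
8 [[179.0, 436.0], [423.0, 374.0]]
```

View pics/v4.png

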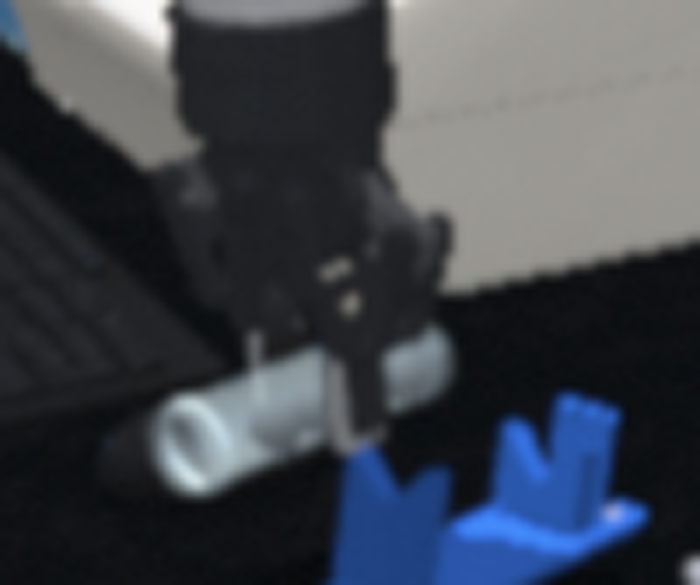

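Emit:
play_rows --pt "0 0 -0.01 0.005 20" --pt "0 0 -0.02 0.0125 20" --pt "0 0 -0.03 0.0125 20" --pt "0 0 -0.03 0.0125 20" --pt "0 0 -0.03 0.0125 20" --squeeze 60

```text
time: 8.8
tool_pos: [0.3682, 0.2718, 0.2107]
tcp_rot: [-0.009, -3.141, 0.0]
wrist_force: [0.4, 0.1, -0.7]
width: 0.372
```

Emit:
play_rows --pt "0 0 -0.03 0.0125 20" --pt "0 0 -0.03 0.0125 20" --pt "0 0 -0.02 0.0125 20" --pt "0 0 -0.009 0.0075 20" --pt "0 0 0 0 20"

```text
time: 9.43
tool_pos: [0.3688, 0.2722, 0.2998]
tcp_rot: [0.446, 3.108, 0.002]
wrist_force: [0.2, 0.5, -1.6]
width: 0.37
```

```bash
python3 -c "
from h import *
to(.741,.0007,.30,163.7)
tilt([0,0,.0148],163.7)"
```

```text
t 9.43 pos [0.3688 0.2722 0.2998] yaw 163.65 zdir [ 0.001  0.001 -1.   ] F [ 0.2  0.5 -1.6] w 0.37 q [ 0.58 -0.19  1.95  0.    1.38 -0.7 ]
shift mm [-433.6 -155.7    0. ] turn units -0.0001
t 9.43 pos [0.3688 0.2722 0.2998] yaw 163.65 zdir [ 0.001  0.001 -1.   ] F [ 0.2  0.5 -1.6] w 0.37 q [ 0.58 -0.19  1.95  0.    1.38 -0.7 ]
n 564 mean 247.64361702127658 117.95921985815603 pred [251.3 118.9] slope -0.058 tilt 1.2259656216032668
```

Emit:
play_rows --pt "-0.002 -0.0007 0 0 20" --pt "-0.004 -0.0014 0 0 20" --pt "-0.006 -0.0022 0 0 20" --pt "-0.008 -0.0029 0 0 20" --pt "-0.01 -0.0036 0 0 20"

```text
time: 10.1
tool_pos: [0.3948, 0.2527, 0.2987]
tcp_rot: [0.446, 3.11, -0.0]
wrist_force: [-0.3, -1.2, -0.6]
width: 0.363
```

Emit:
play_rows --pt "-0.012 -0.0043 0 0 20" --pt "-0.014 -0.005 0 0 20" --pt "-0.016 -0.0057 0 0 20" --pt "-0.018 -0.0065 0 0 20" --pt "-0.02 -0.0072 0 0 20"

```text
time: 10.72
tool_pos: [0.4641, 0.2022, 0.2988]
tcp_rot: [0.446, 3.11, 0.0]
wrist_force: [0.5, 0.6, -1.7]
width: 0.369
```

Emit:
play_rows --pt "-0.022 -0.0079 0 0 20" --pt "-0.024 -0.0086 0 0 20" --pt "-0.026 -0.0093 0 0 20" --pt "-0.028 -0.01 0 0 20" --pt "-0.03 -0.0108 0 0 20"

```text
time: 11.35
tool_pos: [0.576, 0.1205, 0.2986]
tcp_rot: [-0.446, -3.11, 0.0]
wrist_force: [0.1, 0.4, -1.4]
width: 0.369
```

Emit:
play_rows --pt "-0.03 -0.0108 0 0 20" --pt "-0.03 -0.0108 0 0 20" --pt "-0.03 -0.0108 0 0 20" --pt "-0.03 -0.0108 0 0 20" --pt "-0.025 -0.009 0 0 20"

```text
time: 11.98
tool_pos: [0.7005, 0.029, 0.2981]
tcp_rot: [-0.447, -3.109, 0.0]
wrist_force: [0.5, 1.2, -1.1]
width: 0.364
```

Emit:
play_rows --pt "-0.02 -0.007 0 0 20" --pt "-0.015 -0.005 0 0 20" --pt "-0.01 -0.003 0.01 0 20" --pt "-0.0036 -0.0015 0.02 0 20" --pt "0 0 0.02 0 20"

```text
time: 12.6
tool_pos: [0.7403, 0.0017, 0.2463]
tcp_rot: [-0.446, -3.108, 0.0]
wrist_force: [-0.5, -0.5, -2.2]
width: 0.367
```

Emit:
play_rows --pt "0 0 0.01 0 20" --pt "0 0 0 0 20" --pt "0 0 0 0 20"

```text
time: 12.98
tool_pos: [0.7413, 0.0018, 0.2397]
tcp_rot: [0.445, 3.109, 0.0]
wrist_force: [0.5, -0.1, -0.9]
width: 0.366
```

```bash
python3 -c "
from h import *
to(.6147,.037,.24,163.7)
im,m=tilt([0,0,.0148],163.7)
t=read_camera('top')[:,:,::-1]
a=im[60:250,320:480]; b=t[60:250,300:460]
cv2.imwrite('pics/p.png',cv2.resize(np.hstack([a,b]),None,fx=2.5,fy=2.5,interpolation=cv2.INTER_CUBIC))"
```

```text
t 12.97 pos [0.7413 0.0018 0.2397] yaw 163.69 zdir [ 0.001 -0.    -1.   ] F [ 0.5 -0.1 -0.9] w 0.366 q [-0.03  0.38  1.43  0.    1.32 -1.32]
shift mm [131.4  -1.8  -0.5] turn units -0.0
t 12.97 pos [0.7413 0.0018 0.2397] yaw 163.69 zdir [ 0.001 -0.    -1.   ] F [ 0.5 -0.1 -0.9] w 0.366 q [-0.03  0.38  1.43  0.    1.32 -1.32]
n 619 mean 449.8529886914378 144.08400646203555 pred [454.1 144.5] slope -0.104 tilt -0.009228069684796059
```

View pics/p.png

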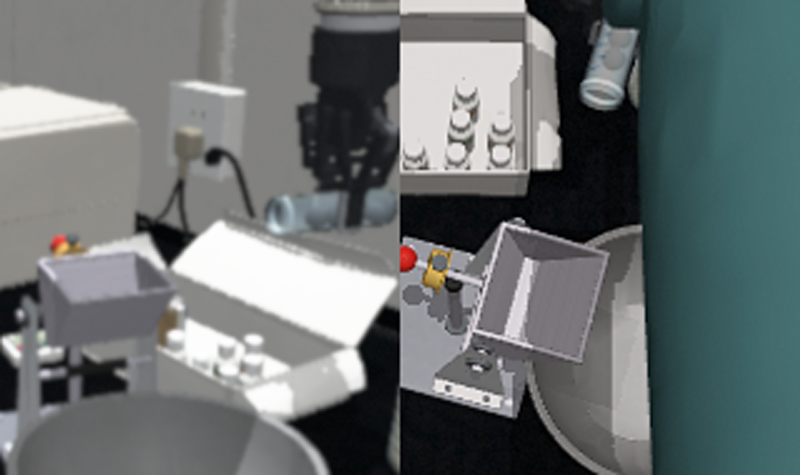

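```bash
python3 -c "
from h import *
print(onz('top',(380.5,97.5),.255))
P=read_state()['tool_pos']; a=np.radians(163.7)
for o in(.0575,.061): print(P+[o*np.cos(a),o*np.sin(a),.0148], proj('top',[P+[o*np.cos(a),o*np.sin(a),.0148]]))"
```

```text
[0.68488227 0.01643476 0.255     ]
[0.68647112 0.01779961 0.2550886 ] [[379.81542567  96.75107187]]
[0.6831118  0.01878194 0.2550886 ] [[379.36696658  98.27124426]]
```

Emit:
play_rows --pt "0.02 -0.001 0 0 20" --pt "0.055 -0.0008 0 0 20" --pt "0.056 0 0 0 20" --pt "0 0 0 0 20" --pt "0 0 0 0 20"

```text
time: 13.7
tool_pos: [0.6159, 0.0367, 0.2405]
tcp_rot: [0.445, 3.106, 0.001]
wrist_force: [1.4, 0.5, -0.8]
width: 0.368
```

Emit:
play_rows --pt "0 0 0 0 20" --pt "0 0 0 0 20"

```text
time: 13.95
tool_pos: [0.6163, 0.0363, 0.2393]
tcp_rot: [0.447, 3.108, 0.0]
wrist_force: [0.0, 0.1, -1.4]
width: 0.366
```

```bash
python3 -c "
from h import *
st()
im=read_camera('scene')[:,:,::-1]
t=read_camera('top')[:,:,::-1]
a=im[90:280,310:470]; b=t[100:290,290:450]
cv2.imwrite('pics/p2.png',cv2.resize(np.hstack([a,b]),None,fx=2.5,fy=2.5,interpolation=cv2.INTER_CUBIC))"
```

```text
t 13.95 pos [0.6163 0.0363 0.2393] yaw 163.64 zdir [ 0.001 -0.    -1.   ] F [ 0.   0.1 -1.4] w 0.366 q [ 0.02  0.15  1.72 -0.    1.27 -1.27]
```

View pics/p2.png

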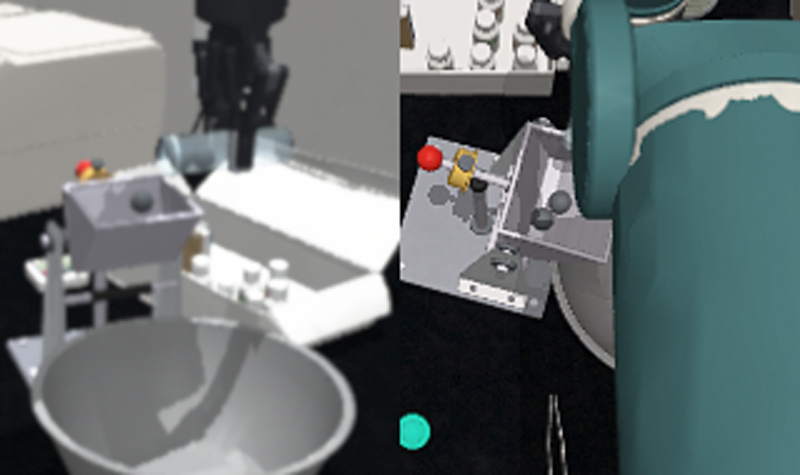

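Emit:
play_rows --pt "0 0 0 0 20" --pt "0 0 0 0 20" --pt "0 0 0 0 20" --pt "0 0 0 0 20"

```text
time: 14.55
tool_pos: [0.6148, 0.0366, 0.2388]
tcp_rot: [-0.446, -3.11, 0.0]
wrist_force: [-0.4, 0.0, -0.9]
width: 0.366
```

```bash
cat >> h.py <<'E'
def redpos():
    out=[]
    for n,b in(("scene",(315,70,430,170)),("top",(285,60,420,260))):
        im=read_camera(n); x0,y0,x1,y1=b; h=cv2.cvtColor(np.ascontiguousarray(im[y0:y1,x0:x1]),cv2.COLOR_RGB2HSV)
        m=((h[...,0]<6)|(h[...,0]>174))&(h[...,1]>170)&(h[...,2]>60); ys,xs=np.nonzero(m); out.append((n,len(xs),round(xs.mean()+x0,1) if len(xs) else None,round(ys.mean()+y0,1) if len(xs) else None))
    print(out); return out
E
python3 -c "
from h import *
st(); redpos()
t=read_camera('top'); g=cv2.cvtColor(np.ascontiguousarray(t),cv2.COLOR_RGB2GRAY)
np.set_printoptions(linewidth=250)
print('top bucket u340-372 v165-200'); print(g[168:200:1,330:372:1]//10)
s=read_camera('scene'); g=cv2.cvtColor(np.ascontiguousarray(s),cv2.COLOR_RGB2GRAY)
print('scene bucket'); print(g[158:182,335:392]//10)"
```

```text
t 14.55 pos [0.6148 0.0366 0.2388] yaw 163.67 zdir [-0. -0. -1.] F [-0.4  0.  -0.9] w 0.366 q [ 0.02  0.15  1.73 -0.    1.27 -1.27]
[('scene', 9, np.float64(342.3), np.float64(156.9)), ('top', 79, np.float64(300.9), np.float64(163.0))]
top bucket u340-372 v165-200
[[11 11 11 ...  9  9  9]
 [11 11 12 ...  9  9  9]
 [14 14 11 ...  8  8  8]
 ...
 [ 9 10 10 ... 12 12 12]
 [ 9 11 11 ... 12 12 13]
 [ 3  6  6 ... 12 12 11]]
scene bucket
[[14 14 14 ...  9  8  7]
 [14 14 14 ...  6  5  4]
 [14 14 14 ...  2  2  3]
 ...
 [ 4  7 10 ... 17 19 20]
 [ 4  7 10 ... 21 22 21]
 [ 7  8 10 ... 23 23 23]]
```

```bash
cat >> h.py <<'E'
def balls():
    t=read_camera('top'); t0=cv2.imread('pics/top0.png')
    d=cv2.absdiff(np.ascontiguousarray(t[:,:,::-1]),t0).max(2); m=(d>25).astype(np.uint8); poly=proj('top',[[.586,.094,.221],[.5618,.0093,.215],[.4736,.0321,.215],[.4952,.1204,.221]])
    k=np.zeros_like(m); cv2.fillPoly(k,[poly.round().astype(int)],1); m&=k
    n,l,s,c=cv2.connectedComponentsWithStats(m)
    print("diff blobs",[(s[i].tolist(),c[i].round(1).tolist()) for i in range(1,n) if s[i][4]>12])
    return m
E
python3 -c "
from h import *
m=balls()
for r in m[160:205,330:385]: print(''.join('.#'[v] for v in r))"
```

```text
diff blobs [([338, 153, 46, 52, 1247], [363.3, 179.4])]
........#..................#.########.###########......
........#...................#########.##############...
........#...................#########.########.######..
........#............#......##########################.
.....................#####..#########################..
.....................################################..
.....................###############################...
.....................################################..
.......................#############################...
......#............###...#..########################...
.................#######.....#######################...
.................#######.....#######################...
.................########....######################....
................#########....######################....
................#########....######################....
................#########....######################....
.................########....#####################.....
................#.######.....#####################.....
...............##.#####......#######
[... 775 characters left out ...]
###################.........
...........###################################.........
........######################################.........
........#####################################..........
............#################################..........
...............#######..#####################..........
...................##########################..........
......................########.#############...........
..........................######..#######.##...........
..............................##############...........
.................................######..###...........
.....................................######............
.........................................##............
```

```bash
python3 -c "
from h import *
t=read_camera('top'); g=cv2.cvtColor(np.ascontiguousarray(t),cv2.COLOR_RGB2GRAY); g0=cv2.cvtColor(cv2.imread('pics/top0.png'),cv2.COLOR_BGR2GRAY)
for r in range(152,202): print(r,''.join('%X'%(v//16) for v in g[r,330:385]),''.join('%X'%(v//16) for v in g0[r,330:385]))
s=read_camera('scene'); g=cv2.cvtColor(np.ascontiguousarray(s),cv2.COLOR_RGB2GRAY);g0=cv2.cvtColor(cv2.imread('pics/scene0.png'),cv2.COLOR_BGR2GRAY)
for r in range(140,182): print(r,''.join('%X'%(v//16) for v in g[r,335:400]),''.join('%X'%(v//16) for v in g0[r,335:400]))
"
```

```text
152 0000000266A7545557AABEEED85A422222245566666666666666657 0000000267DA6445579AADEDC820000000000000000000000000147
153 1100001667966555445668ACDBBB522222234566666666666666557 1000001669D777444445579BCDDC820000000000000000000027BAA
154 110001566995665555544556688A422222234566666666666666557 000000466AD677654544445668ABBDD9710000000000000027BBBBB
155 100003666A95665555555554468A422222234566666666666666557 000003666DC6777455545544445569BDDDC8200000000027BABBBBA
156 000047666A76666655555555569B522222244566666666666666557 000036667D97777755555554544445579BADDC82000017BBBBBC866
157 000277668966666665555555567A522222244566666666666666558 00026666AD77777765555555555554444658ACDDD976BABBBC86555
158 0015776699466666755555555679422222245566666666666666569 00056666CC577777745555555555545544445679BBDDCAAB8755555
159 01577666A766666686555555558932222224556666666666666656A 00566667DA777777754555555555555554554445669BCDDC9545555
160 04777669A666666687655555445752222234456666666666666657A 03666669D7777777776555555555555555555545444668ACDDCA855
161 3777767D95666666777555555555322222344566666666666666
[... 9711 characters left out ...]
BCCCBBAA999999999999
177 356666666689999888888888888888999ABBBCCDCBBA999988877778998998888 3567766779CEDBBBBBBBBBBCBBBBCCDDDDDCCCDDCCBAA99998887789999999999
178 2566666666789988888889999998889999AAA999988877666666679AA99998888 25677666779DEDBBCCCCCCDDDDDCCCDCCCBBAA99998877777766679AAA9999999
179 246666666667899999999999998887777788777666666666666678BCCB9999888 25677667767ADDDDDDDDCCDDDCCBAA999988777777766666666679BCCBA999999
180 34666666666678899988887777777666666666666666666666668BDEDBA999898 356777677668BDCDDCCBBAA999888777677666666666666666668BDEDCA999999
181 45666666666667777777776666666666666666666666666666679CEEEDA999999 4567777777668AA99998877777776666666666666666666666679DEFEDB999999
```

Emit:
play_rows --pt "-0.002 0 0 0 20" --pt "-0.004 0 0 0 20" --pt "-0.006 0 0 0 20" --pt "-0.008 0 0 0 20" --pt "-0.01 0 0 0 20"

```text
time: 15.52
tool_pos: [0.6443, 0.028, 0.2388]
tcp_rot: [0.446, 3.11, -0.0]
wrist_force: [0.2, 0.2, -0.1]
width: 0.366
```

Emit:
play_rows --pt "-0.012 0 0 0 20" --pt "-0.014 0 0 0 20" --pt "-0.016 0 0 0 20" --pt "-0.018 0 0 0 20" --pt "-0.02 0 0 0 20"

```text
time: 16.15
tool_pos: [0.7216, 0.0053, 0.2386]
tcp_rot: [0.446, 3.11, -0.0]
wrist_force: [1.1, -0.2, -0.9]
width: 0.365
```

Emit:
play_rows --pt "-0.012 0 0 0 20" --pt "-0.004 0 0 0 20" --pt "0 0 0 0 20" --pt "0 0 0 0 20" --pt "0 0 0 0 20"

```text
time: 16.77
tool_pos: [0.7354, 0.0014, 0.239]
tcp_rot: [0.446, 3.11, 0.0]
wrist_force: [-0.9, 0.5, -0.7]
width: 0.37
```

```bash
python3 -c "
from h import *
to(.6147,.037,.24,163.7)
t=read_camera('top'); g=cv2.cvtColor(np.ascontiguousarray(t),cv2.COLOR_RGB2GRAY)
P=read_state()['tool_pos']; a=np.radians(163.7)
for o in (.0575,0,-.0475): print(proj('top',[P+[o*np.cos(a),o*np.sin(a),.0148]]).round(0))
for r in range(60,108): print(r,''.join('%X'%(v//16) for v in g[r,365:400]))
print()
for r in range(160,198): print(r,''.join('%X'%(v//16) for v in g[r,335:375]))
"
```

```text
t 16.77 pos [0.7354 0.0014 0.239 ] yaw 163.68 zdir [ 0.  0. -1.] F [-0.9  0.5 -0.7] w 0.37 q [-0.03  0.37  1.45  0.    1.32 -1.32]
shift mm [125.8   0.2  -1. ] turn units -0.0
[[380. 100.]]
[[387.  75.]]
[[393.  56.]]
60 11111222222221112222222333444444432
61 11111122222211112222222333333333332
62 11111112222211112222222333333333322
63 11111112222211112222222333333333322
64 11111111122111112222222333333333222
65 11111111111111112222222333333333222
66 01111111111111112222222333333333222
67 00111111111111112222222233333332222
68 00001000011111111222222232332232222
69 00000000011111112222222222222222222
70 11000000011111122222222222222222222
71 10010010011112444322222222222222222
72 10000000011134635422222222222222222
73 00000000111144325741222222222222222
74 00010000111244237962111121222222222
75 00000000111344257987533222222112222
76 0000000010134326788A987888776532222
77 000000000114433788899999AAA99832223
78 00000000001443579998888899998622223
79 00000000003444689988888889998512223
80 00000000002334677778888888987332223
81 00000000000024688788888888886342223
82 000000000000357998888
[... 2008 characters left out ...]
C677777777777777777777777
183 777777777CDDDDDD677777777777777777777777
184 777777777CDDDDDB777777777777777777777777
185 777777779E99CEE9777777777777777777777777
186 77777777555555A9777777777777777777777777
187 777777754566555A777777777777777777777777
188 7777777456666657777777777777777777777777
189 7777776456676654777777777777777777777777
190 7777775456666654777777777777777777777777
191 7777777355666555777777777777777777777768
192 6667777645555545777777777777777777777779
193 DDA7669943444366777777777777777777777779
194 CBEEDCBCB7334697777777777777777777777798
195 5468BBEEDCACBAAA777777777777777777777688
196 54555479BDDDCA9A777777777777777777777797
197 55555455458BDEDDA76777777777777777777796
```

Emit:
play_rows --pt "0.03 0 0 0 20" --pt "0.062 0 0 0 20" --pt "0.062 0 0 0 20" --pt "-0.028 0 0 0 20" --pt "0 0 0 0 20"

```text
time: 17.45
tool_pos: [0.6146, 0.0366, 0.2392]
tcp_rot: [0.446, 3.109, 0.0]
wrist_force: [-0.3, -0.5, -1.0]
width: 0.367
```

Emit:
play_rows --pt "0 0 0 0 20" --pt "0 0 0 0 20" --pt "0 0 0 0 20" --pt "0 0 0 0 20" --pt "0 0 0 0 20"

```text
time: 18.08
tool_pos: [0.6149, 0.0366, 0.2387]
tcp_rot: [-0.446, -3.11, 0.0]
wrist_force: [-0.0, 0.2, -0.8]
width: 0.372
```

```bash
python3 -c "
from h import *
to(.6147,.037,.24,163.7); redpos()
g=cv2.cvtColor(np.ascontiguousarray(read_camera('top')),cv2.COLOR_RGB2GRAY)
for r in range(160,198): print(r,''.join('%X'%(v//16) for v in g[r,335:375]))
"
```

```text
t 18.07 pos [0.6149 0.0366 0.2387] yaw 163.67 zdir [-0.  0. -1.] F [-0.   0.2 -0.8] w 0.372 q [ 0.02  0.15  1.73  0.    1.27 -1.27]
shift mm [ 0.3  0.3 -1.3] turn units -0.0001
[('scene', 34, np.float64(348.1), np.float64(145.5)), ('top', 92, np.float64(318.4), np.float64(161.3))]
160 7776656777999999997769952222234456666666
161 A9B767777779999999677A732222234456666666
162 B89777777779999999678A532222224456666666
163 B9898777777999999997BD332222224456666666
164 BA887877777999999999EA432222224456666666
165 BB885445777999999999E7432222224456666665
166 BA97433377799999999CD8742222234455655555
167 B865433367799999998DC8972222224455555555
168 B754433367799999997EA8972222224455555555
169 994343335679889999AD88871222233455555555
170 89643334666AAC9999CD78891222233455555555
171 896623356669C89997DBCCDD1222243455555555
172 886883334568D79998E9CCDD1222233455555555
173 896777533347D9999BDBCCDD1222233445555555
174 98776775334779997DCACCDD5222233455555555
175 BB645676334969999DBCCDDD5122234444555555
176 B864355433595999AD9CCDDD8222234445445555
177 4665333333677999DDBCCDDD8122234444444444
178 6666
[... 191 characters left out ...]
DCCCDDCDDD812333344444343
183 886666555569999EACCDDDDDD812233333344333
184 88666677777999BEBCCDDDDDDD12233333333333
185 9866777777799599DDDDDDDDDD91223333333332
186 9967777777777799DDDDDDDDDDE1222333333332
187 99677777777777AADDDDDDDDDDEC122222222222
188 996777777777799BDDDDDDDDDEAAA44444444566
189 9967777777776A88999899998AAAAAAAAAAAAAA8
190 9967777777777A7889999999AAAAAAAAAAAAAAA8
191 9967777777778A8999999999AAAAAAAAAAAAAAA7
192 996777777775997999999999AAAAAAAAAAAAAAA7
193 996777777777A89999999998AAAAAAAAAAAAAAA7
194 996777777777A7999999999AAAAAAAAAAAAAAA98
195 996777777779A8999999999AAAAAAAAAAAAAAA88
196 99777777776989999999999AAAAAAAAAAAAAAA88
197 99766655555A8779999999AAAAAAAAAAAAAAA9A6
```

Emit:
play_rows --pt "0 0 0 0 20" --pt "0 0 0 0 20" --pt "0 0 0 0 20" --pt "0 0 0 0 20" --pt "0 0 0 0 20"

```text
time: 18.85
tool_pos: [0.6148, 0.0366, 0.2388]
tcp_rot: [-0.446, -3.11, 0.0]
wrist_force: [-0.5, -0.0, -0.3]
width: 0.369
```

Emit:
play_rows --pt "0 0 0 0 20" --pt "0 0 0 0 20" --pt "0 0 0 0 20" --pt "0 0 0 0 20" --pt "0 0 0 0 20"

```text
time: 19.48
tool_pos: [0.6149, 0.0366, 0.2388]
tcp_rot: [0.446, 3.11, 0.0]
wrist_force: [-0.2, -0.1, -1.0]
width: 0.371
```

```bash
python3 -c "
from h import *
st(); redpos(); print('dumped red pred',proj('scene',[[.536-.003,.099-.0106,.263]]),proj('top',[[.536-.003,.099-.0106,.263]]))
g=cv2.cvtColor(np.ascontiguousarray(read_camera('scene')),cv2.COLOR_RGB2GRAY)
print(proj('scene',[[.495,-.055,.015]]))
for r in range(235,295,1): print(r,''.join('%X'%(v//16) for v in g[r,345:435]))
"
```

```text
t 19.48 pos [0.6149 0.0366 0.2388] yaw 163.67 zdir [ 0. -0. -1.] F [-0.2 -0.1 -1. ] w 0.371 q [ 0.02  0.15  1.73 -0.    1.27 -1.27]
[('scene', 42, np.float64(358.2), np.float64(146.4)), ('top', 86, np.float64(345.4), np.float64(167.2))]
dumped red pred [[356.34595079 147.27345545]] [[345.17647246 168.29883359]]
[[380.15796969 281.12826528]]
235 666666666666666666666666666667777777777889999999999987666666667888888888777777777777777776
236 666666666666666666666666667777777777778899999999999877666666678888888888877777777777777776
237 666666666666666666666666666777777777778999999999999876666666678888888888887777777777777777
238 666666666666666666666666677777777777889999999999999876666666678888888888888777777777777777
239 666666666666666666666666777777777788999999999999999876666666788888888888888877777777777777
240 666666666666666666666677777777777899999999999999998766666666788888888888888877777777777776
241 6666666666666666666767777777777789999A9999AA9999998766666667888888888888888887777777777777
242 6666666666666677676767777777778899AAAAAA99AAA9999877666666688888888888888888887777777777
[... 4242 characters left out ...]
55555555555555555555555555555432100
288 344555555555555555555555555555555555555555555555555555555555555555555555555555555554431000
289 234455555555555555555555555555555555555555555555555555555555555555555555555555555544310000
290 123445555555555555555555555555555555555555555555555555555555555555555555555555555443100000
291 012334445555555555555555555555555555555555555555555555555555555555555555555555554432000000
292 000123445555555555555555555555555555555555555555555555555555555555555555555555544321000000
293 000012234455555555555555555555555555555555555555555555555555555555555555555555443110000000
294 000001123445555555555555555555555555555555555555555555555555555555555555555544321000000000
```

Emit:
play_rows --pt "0 0 -0.025 0 20" --pt "0 0 -0.03 0 20" --pt "0 0 -0.025 0 20" --pt "0 0 0 0 20" --squeeze 60

```text
time: 20.12
tool_pos: [0.6163, 0.0367, 0.3218]
tcp_rot: [0.445, 3.104, 0.001]
wrist_force: [0.3, -0.8, -0.3]
width: 0.374
```

```bash
python3 -c "
from h import *
to(.441,.297,.318,199.6)"
```

```text
t 20.12 pos [0.6163 0.0367 0.3218] yaw 163.67 zdir [ 0.006  0.    -1.   ] F [ 0.3 -0.8 -0.3] w 0.374 q [ 0.02  0.11  1.62  0.    1.41 -1.27]
shift mm [241.5 200.5   2.8] turn units -0.0998
```

Emit:
play_rows --pt "0.0215 0.0185 0 0 20" --pt "0.04 0.033 0 0 20" --pt "0.045 0.037 0 0 20" --pt "0.045 0.037 0 0 20" --pt "0.045 0.037 0 0 20"

```text
time: 20.75
tool_pos: [0.4701, 0.2488, 0.317]
tcp_rot: [-0.447, -3.108, 0.002]
wrist_force: [0.3, 1.1, 0.1]
width: 0.369
```

Emit:
play_rows --pt "0.03 0.025 0 0 20" --pt "0.015 0.013 0 -0.02 20" --pt "0 0 0.03 -0.025 20" --pt "0 0 0.04 -0.03 20" --pt "0 0 0.04 -0.025 20"

```text
time: 21.38
tool_pos: [0.4385, 0.2966, 0.2062]
tcp_rot: [0.544, -3.093, 0.001]
wrist_force: [0.1, -0.5, -1.0]
width: 0.367
```

Emit:
play_rows --pt "0 0 0.04 0 20" --pt "0 0 0.02 0 20" --pt "0 0 0 0 20"

```text
time: 21.75
tool_pos: [0.4369, 0.2954, 0.1451]
tcp_rot: [0.534, -3.089, 0.004]
wrist_force: [0.0, -1.0, 0.9]
width: 0.371
```

```bash
python3 -c "
from h import *
to(.441,.297,.10,199.6)
tilt([0,0,.0148])
t=read_camera('top'); cv2.imwrite('pics/t9.png',t[:,:,::-1])
h=cv2.cvtColor(np.ascontiguousarray(t),cv2.COLOR_RGB2GRAY)
print(proj('top',[[.495,-.055,.012]]))
for r in range(178,235): print(r,''.join('%X'%(v//16) for v in h[r,372:440]))"
```

```text
t 21.75 pos [0.4369 0.2954 0.1451] yaw -160.39 zdir [-0.006 -0.004 -1.   ] F [ 0.  -1.   0.9] w 0.371 q [ 0.55  0.06  2.    0.    1.08 -1.37]
shift mm [-4.7  0.2 45.1] turn units 0.0
t 21.75 pos [0.4369 0.2954 0.1451] yaw -160.39 zdir [-0.006 -0.004 -1.   ] F [ 0.  -1.   0.9] w 0.371 q [ 0.55  0.06  2.    0.    1.08 -1.37]
n 428 mean 274.10747663551405 174.31542056074767 pred [278.9 173.3] slope -0.345 tilt 2.2674627568663155
[[397.22393633 210.55809142]]
178 77778888888888888888888888888888888888888777777777777777777666666666
179 78778888888888888988888888888888888888888887777777777777777766666666
180 77888888888898889988888888888888888888888888877777777777777776666666
181 77888888888899999988898999987788888888888888888777777777777777666666
182 7788788888889999999AAAABBBBBBBBA878888888888888877788777777777666666
183 788888888889999999AABBBBBBBBBBBBBAA878888888888888888877777777766666
184 778888888889999999AABBBBBBBBBBBBBBBBA8788888888888888877777777766666
185 77888888899999A99AAABBBBBBBBBBBBBBBBBBA88888888888888887777777776666
186 7788888899999AAAAAAABBBBBBBBBBBBBBBBBBBA988888888888
[... 2820 characters left out ...]
BBBBBBBBBBA74444469AAA988887777777777776666
226 88899AAAAAAAAAAAAAAAAAABBBBBBBBBBBBBBA8868AAA99888877777777777766666
227 888889AAAAAAAAAAAAAAAAABBBBBBBBBBBBBBBAAAAAA998888877777777777666666
228 8888899AAAAAAAAAAAAAAABBBBBBBBBBBBBAAAAAA999999888777777777776666666
229 88888889AAAAAAAAAAAAAABBBBBBBBBBAAAAAAA99999999888777777777776666666
230 788888889AAAAAAAAAAAAAAABBBBBAAAAAAAAA999988888888877777777766666666
231 7788788888AAAAAAAAAAAAAAAAAAAAAAAAAAA9999888888888877777777666666666
232 777777888889AAAAAAAAAAAAAAAAAAAAAA9999998888888888887777776666666655
233 77777777888889AAAAAAAAAAAAAAAAAA999999988888888878777777776666666655
234 77777778888888889AAAAAAAAAAAAAA9999889988888888777777777766666666555
```

```bash
python3 -c "
from h import *
t=cv2.imread('pics/t9.png'); t0=cv2.imread('pics/top0.png')
g=cv2.cvtColor(t,cv2.COLOR_BGR2GRAY)
m=((cv2.absdiff(t,t0).max(2))>30).astype(np.uint8)
n,l,s,c=cv2.connectedComponentsWithStats(m)
print([(s[i].tolist(),c[i].round(0).tolist()) for i in range(1,n) if s[i][4]>15])
for r in range(150,232): print(r,''.join('%X'%(v//16) for v in g[r,330:378]))
print(np.mean([read_state()['wrist_force'][2] for _ in range(20)]))
"
```

```text
[([134, 137, 250, 263, 27019], [235.0, 291.0]), ([296, 149, 88, 62, 2123], [346.0, 176.0]), ([408, 205, 15, 22, 161], [415.0, 216.0]), ([287, 265, 15, 15, 161], [294.0, 272.0]), ([0, 272, 96, 52, 1740], [35.0, 305.0]), ([47, 277, 11, 2, 17], [52.0, 277.0]), ([69, 296, 14, 8, 35], [75.0, 299.0]), ([86, 299, 12, 5, 35], [92.0, 301.0]), ([0, 327, 45, 73, 1937], [14.0, 368.0]), ([408, 389, 8, 11, 56], [412.0, 396.0])]
150 000000000366666666565400000000000000000000000000
151 000000003666666666666640000100000000000000000000
152 000000026666656666666660000000000000000000000000
153 000000166666667BB6666660000000000000000000000000
154 0000005666655579CA666660000000000000000000000000
155 000003666664456676666660000000000000100000000027
156 0000366666642223355566600000000000000000000017BB
157 00026655566643443235666000000000000000000016BBBB
158 0015648765544444443555532211110000000000027BBBBC
159 015669CBBBBBCCCBAAA977765544444447D600016BBBBA87
160 03766ABBBBBBBBBBBBBBBBBBBBBCCCBAA9D80017BBBBA555
161 36666CBBBBBBBBB9ABBBBBBBBBBBBBBBBBD5317BBBB86555
162 66668CBBBBBBB855567BBBBBBBBBBBBBBCC479BBBB
[... 2984 characters left out ...]
7EDDED98BB99980003BBA7566677777888888999AAA
220 EEEA68EDDD99DDD9A9500016BBC5566677777888888999AA
221 77CEEEEDDE89DDDAA9200004BBA35666777778888889999A
222 999878DEEE99ABB9A90000029BBB55666777778888889999
223 247889A8999A9999A80110016BBA35666777777888888999
224 001136899AAA999AA50100003CBAB5566677777888888A99
225 0000001147899AAA9000000016CBA35666777777888888A9
226 00000000001258999000000003BBAC55666777778888899A
227 000000000000001320010000016CBA756667777788888889
228 0000000000000000000000000017BAA35666777788888889
229 0010000000000000000000000004CBA95566677778888888
230 00000000000000000000000000016BAA6556667777788888
231 00000000000000000000000000002ABAA356667777778878
-0.03660813414282664
```

```bash
python3 -c "
from h import *
F=[];I=[]
for i in range(24):
    I.append(read_camera('scene').astype(float)); s=read_state(); F.append(np.r_[s['wrist_force'],s['torque']])
F=np.array(F); print(F.mean(0).round(3),F.std(0).round(3)/np.sqrt(24))
im=np.mean(I,0).astype(np.uint8); cv2.imwrite('pics/s9.png',im[:,:,::-1]); g=cv2.cvtColor(im,cv2.COLOR_RGB2GRAY)
for r in range(158,194): print(r,''.join('%X'%(v//16) for v in g[r,250:305]))
s0=cv2.imread('pics/scene0.png'); d=cv2.absdiff(im[:,:,::-1].copy(),s0).max(2); n,l,s,c=cv2.connectedComponentsWithStats((d>40).astype(np.uint8))
print([(s[i].tolist(),c[i].round(0).tolist()) for i in range(1,n) if s[i][4]>12])
st()
"
```

```text
[ 0.05  -0.044 -0.632  0.001 -0.011 -0.   ] [0.09818371 0.12390336 0.0955301  0.00755259 0.00632785 0.0059196 ]
158 AAAAAAAAAA999987763221222235874222564222222222589999999
159 9AAAAAAA99999999885221222236885322353222222224789999999
160 99AAAAA999999999987422222236787422232222222235899999999
161 8999A99999999999998643322223587422222222223456899999999
162 7899999999999999999855321112588422222222345677889999999
163 7789999999999999999865321122587522222223577888789999999
164 7788999999999999999865322334687543211124788888779999999
165 7778999999999999999865434567788655321124788888778999999
166 7777899999999999999867667788888666322224788877778999999
167 7777789999999999998878888899988666422224777777668999999
168 777778899999999988888A999999988666422224777776668999999
169 777777899999999988889AA99999998666422224777666668999999
170 777777789989AAAA98889AA99999998766422224787766678999999
171 7777777788789ABBA98899999999998776422224788766789999999
172 77777777776679ABBA9999988889999776522224677778899999999
173 777777776655578ABBA988888778999776532223677889999999999
174 7777777656544679BCA98777
[... 2010 characters left out ...]
 40, 18, 499], [282.0, 207.0]), ([278, 217, 9, 7, 32], [282.0, 220.0]), ([289, 217, 18, 11, 61], [298.0, 222.0]), ([261, 222, 5, 11, 24], [263.0, 229.0]), ([354, 239, 36, 16, 229], [373.0, 248.0]), ([256, 244, 15, 10, 111], [263.0, 248.0]), ([0, 261, 30, 29, 619], [12.0, 275.0]), ([164, 290, 25, 14, 168], [176.0, 296.0]), ([32, 295, 8, 11, 44], [35.0, 301.0]), ([69, 302, 28, 9, 95], [81.0, 306.0]), ([152, 313, 59, 33, 971], [185.0, 324.0]), ([46, 335, 6, 4, 19], [48.0, 337.0]), ([12, 350, 51, 50, 1797], [36.0, 378.0]), ([126, 384, 43, 16, 416], [147.0, 392.0])]
t 23.05 pos [0.4395 0.2969 0.1487] yaw -160.39 zdir [-0. -0. -1.] F [ 0.7 -0.5 -1.1] w 0.368 q [ 0.55  0.06  2.    0.    1.08 -1.37]
```

```bash
python3 -c "
from h import *
for p in((446,122),(447,90),(470,125)):
  print(p,onz('top',p,0).round(3),onz('top',p,.12).round(3),onz('top',p,.2).round(3))
print(proj('scene',[[.76,-.2,.0],[.76,-.2,.15],[.76,-.2,.2]]), proj('top',[[.727,-.13,.17],[.762,-.14,.17]]))
to(.706,-.1235,.318,163.7)"
```

```text
(446, 122) [ 0.742 -0.197  0.   ] [ 0.691 -0.158  0.12 ] [ 0.657 -0.132  0.2  ]
(447, 90) [ 0.837 -0.205  0.   ] [ 0.775 -0.165  0.12 ] [ 0.733 -0.139  0.2  ]
(470, 125) [ 0.735 -0.263  0.   ] [ 0.685 -0.216  0.12 ] [ 0.651 -0.184  0.2  ]
[[519.96146163 280.11457628]
 [534.3846424  217.70226045]
 [539.66749602 194.54126845]] [[439.4006512   98.43210352]
 [442.82704985  84.4928378 ]]
t 23.05 pos [0.4395 0.2969 0.1487] yaw -160.39 zdir [-0. -0. -1.] F [ 0.7 -0.5 -1.1] w 0.368 q [ 0.55  0.06  2.    0.    1.08 -1.37]
shift mm [-110.  -485.5 -169.3] turn units 0.0998
```

Emit:
play_rows --pt "0 0 -0.01 0.005 20" --pt "0 0 -0.02 0.0125 20" --pt "0 0 -0.03 0.015 20" --pt "0 0 -0.03 0.015 20" --pt "0 0 -0.03 0.015 20"

```text
time: 23.68
tool_pos: [0.4395, 0.297, 0.2706]
tcp_rot: [0.086, 3.14, 0.001]
wrist_force: [0.2, 0.3, 0.3]
width: 0.367
```

Emit:
play_rows --pt "0 0 -0.03 0.015 20" --pt "0 0 -0.016 0.015 20" --pt "0 0 -0.004 0.0075 20" --pt "0 0 0 0 20"

```text
time: 24.18
tool_pos: [0.4398, 0.2971, 0.3202]
tcp_rot: [0.448, 3.108, 0.002]
wrist_force: [0.0, -0.4, -1.1]
width: 0.367
```

Emit:
play_rows --pt "-0.002 -0.002 0 0 20" --pt "-0.004 -0.004 0 0 20" --pt "-0.006 -0.006 0 0 20" --pt "-0.008 -0.008 0 0 20" --pt "-0.01 -0.01 0 0 20"

```text
time: 24.8
tool_pos: [0.4602, 0.2588, 0.3187]
tcp_rot: [-0.448, -3.11, 0.0]
wrist_force: [0.8, -0.3, -1.4]
width: 0.365
```

Emit:
play_rows --pt "-0.012 -0.012 0 0 20" --pt "-0.014 -0.014 0 0 20" --pt "-0.016 -0.016 0 0 20" --pt "-0.018 -0.018 0 0 20" --pt "-0.02 -0.02 0 0 20"

```text
time: 25.42
tool_pos: [0.5146, 0.1587, 0.3188]
tcp_rot: [0.448, 3.109, -0.0]
wrist_force: [0.7, 0.7, 0.1]
width: 0.366
```

Emit:
play_rows --pt "-0.022 -0.02 0 0 20" --pt "-0.024 -0.02 0 0 20" --pt "-0.026 -0.02 0 0 20" --pt "-0.028 -0.024 0 0 20" --pt "-0.03 -0.026 0 0 20"

```text
time: 26.05
tool_pos: [0.6083, 0.0161, 0.3188]
tcp_rot: [0.448, 3.109, -0.0]
wrist_force: [0.2, 0.4, -0.5]
width: 0.37
```

Emit:
play_rows --pt "-0.03 -0.026 0 0 20" --pt "-0.03 -0.026 0 0 20" --pt "-0.025 -0.023 0 0 20" --pt "-0.018 -0.018 0 0 20" --pt "-0.011 -0.01 0 0 20"

```text
time: 26.68
tool_pos: [0.6882, -0.1146, 0.3184]
tcp_rot: [-0.45, -3.109, -0.0]
wrist_force: [-0.1, -0.1, -0.6]
width: 0.364
```

```bash
python3 -c "
from h import *
to(.692,-.1195,.148,163.7)"
```

```text
t 26.68 pos [ 0.6882 -0.1146  0.3184] yaw 163.54 zdir [-0.001  0.    -1.   ] F [-0.1 -0.1 -0.6] w 0.364 q [-0.2   0.27  1.44  0.    1.43 -1.48]
shift mm [ -5.1  -3.6 170.4] turn units -0.0005
```

Emit:
play_rows --pt "-0.005 -0.003 0.02 0 20" --pt "0 0 0.035 0 20" --pt "0 0 0.04 0 20" --pt "0 0 0.04 0 20" --pt "0 0 0.025 0 20"

```text
time: 27.3
tool_pos: [0.6894, -0.1153, 0.1543]
tcp_rot: [-0.445, -3.104, -0.001]
wrist_force: [-0.5, 0.2, -0.3]
width: 0.37
```

Emit:
play_rows --pt "0 0 0.01 0 20" --pt "0 0 0 0 20" --pt "0 0 0 0 20"

```text
time: 27.68
tool_pos: [0.6929, -0.117, 0.1505]
tcp_rot: [0.447, 3.107, -0.0]
wrist_force: [0.5, -1.0, -0.2]
width: 0.369
```

```bash
python3 -c "
from h import *
to(.586,-.089,.148,163.7)
F=[]
for i in range(12): read_camera('top'); F.append(read_state()['wrist_force'][2])
print(np.mean(F)); redpos()
g=cv2.cvtColor(np.ascontiguousarray(read_camera('top')),cv2.COLOR_RGB2GRAY)
for r in range(178,232,2): print(r,''.join('%X'%(v//16) for v in g[r,372:440]))"
```

```text
t 27.68 pos [ 0.6929 -0.117   0.1505] yaw 163.63 zdir [ 0.003 -0.    -1.   ] F [ 0.5 -1.  -0.2] w 0.369 q [-0.2   0.37  1.62  0.    1.15 -1.49]
shift mm [110.5  -3.3   2.2] turn units -0.0002
-0.7258609022997263
[('scene', 46, np.float64(358.1), np.float64(146.3)), ('top', 92, np.float64(348.4), np.float64(162.6))]
178 77777888555555555665555555555555555555555555555555555555677666666666
180 77888888555566666665555555555555555555555555555555555556777776666666
182 78887885555666666667777777777776555555555555555555555577777777666666
184 77888888856666666667777777777777777775555555555555555577777777766666
186 77888889866666666677777777777777777777776555556666555787777777777666
188 77788999666666777777777777777777777777777666666666657887777777777666
190 77888999666777777777777777777777777777777666666666578888877777777666
192 789999AA677777777777777777777777777777777776666555788888887777777766
194 89AAAAA7777777777777777777777777777777777777689998888888888777777776
196 AAAAAA77777777777777777777777777777777777777689999888888888887777776
198 AAAABB7777777777777777777777777777777777777779AA9
[... 487 characters left out ...]
77777777777777777AA433369AA9888888777777777
214 996777777777777777777777777777777777777776335657ABAA9888877777777776
216 96677777777777777777777777777777777777776435666669AA9888877777777776
218 9666777777777777777777777777777777777776653555557AA98888777777777766
220 766667777777777777777777777777777777533444444679AA988887777777777766
222 86666677777777777777777777777777777633344447AAAAA9888877777777777666
224 55676666777777777777777777777777777642333348AAAA98888777777777776666
226 566666677777777777777777777777777777775668AA999888877777777777766666
228 56666667777777777777777777777777777777778999999888777777777776666666
230 55565556677777777777777777777777777777689988888888877777777766666666
```

Emit:
play_rows --pt "0.02 -0.003 0 0 20" --pt "0.062 0 0 0 20" --pt "0.062 0 0 0 20" --pt "-0.04 0 0 0 20" --pt "0 0 0 0 20"

```text
time: 29.05
tool_pos: [0.591, -0.0907, 0.1484]
tcp_rot: [0.448, 3.109, -0.0]
wrist_force: [0.7, -0.3, -0.3]
width: 0.373
```

Emit:
play_rows --pt "0 0 0 0 20" --pt "0 0 0 0 20" --pt "0 0 0 0 20" --pt "0 0 0 0 20"

```text
time: 29.55
tool_pos: [0.5915, -0.0907, 0.1489]
tcp_rot: [0.448, 3.109, -0.0]
wrist_force: [1.0, 0.7, -0.5]
width: 0.366
```

```bash
python3 -c "
from h import *
st()
F=[]
for i in range(12): read_camera('top'); F.append(read_state()['wrist_force'][2])
print(np.mean(F)); redpos()
g=cv2.cvtColor(np.ascontiguousarray(read_camera('top')),cv2.COLOR_RGB2GRAY)
for r in range(170,240,2): print(r,''.join('%X'%(v//16) for v in g[r,365:445]))"
```

```text
t 29.55 pos [ 0.5915 -0.0907  0.1489] yaw 163.61 zdir [ 0. -0. -1.] F [ 1.   0.7 -0.5] w 0.366 q [-0.19  0.18  1.86 -0.    1.1  -1.48]
-0.5489873215540467
[('scene', 44, np.float64(358.1), np.float64(146.4)), ('top', 93, np.float64(348.4), np.float64(162.7))]
170 555666666666777755555557777777775555555555555544589AABBBBBBAA9875444443222222222
172 964566666777777755555568877777777555555555555445689998ABBBAAA9864444442222222222
174 BBBC6677777777755555556888888888887555555555554589ABA99ABBAA98754455552222222222
176 BBC6677777777755555556888888888888875555555555579AA8888888AA98666666642222222222
178 BB9677777778755555556888888888888875555555555579A999ABCCCBA987666666632222222222
180 BC677777788885555556988998888888875555555555558ACB87888888AAA9766666632222222222
182 B9677777888755555569999999AAABBBA777776555555579ABA832237AA988776666632222222222
184 C677777778885556656999999AABBBBBA7777777777755788AA99998887677777766622222222222
186 9777777778855566669AAAAAAAABBBBA77777777777779A988755555656777777777632222222222
188 677777777885566667AAAAAAABBBBBA777777777777779BAA8565555557777777777732
[... 1434 characters left out ...]
87777777777766665555
224 777788855676667777777777777777777777777777742333348AAAA9888887777777777666655555
226 77777885666677777777777777777777777777777777755459AA9988888777777777776666555555
228 67777885666666777777777777777777777777777777777778999988877777777777766665555555
230 666777555566566677777777777777777777777777778A9998888888887777777776666665555555
232 56667755555555555567777777777777777777777666899888888888888777777666666665555554
234 94566655555555566556566677777777777777666666898888888877777777776666666655555446
236 BA85565555555565555555656655556666666566666578888887777777777766666666655554459A
238 CBBB9554444555555555555555555666655566566665788887777777777666666666555554447AAA
```

Emit:
play_rows --pt "-0.002 0 0 0 20" --pt "-0.004 0 0 0 20" --pt "-0.006 0 0 0 20" --pt "-0.008 0 0 0 20" --pt "-0.01 0 0 0 20"

```text
time: 30.92
tool_pos: [0.6207, -0.0993, 0.1487]
tcp_rot: [0.448, 3.109, -0.0]
wrist_force: [-0.7, -0.2, -0.6]
width: 0.364
```

Emit:
play_rows --pt "-0.012 0 0 0 20" --pt "-0.014 0 0 0 20" --pt "-0.012 0 0 0 20" --pt "-0.008 0 0 0 20" --pt "-0.004 0 0 0 20"

```text
time: 31.55
tool_pos: [0.6685, -0.1133, 0.1486]
tcp_rot: [-0.448, -3.109, -0.0]
wrist_force: [-0.6, 0.5, 0.2]
width: 0.366
```

Emit:
play_rows --pt "0.03 0 0 0 20" --pt "0.062 0 0 0 20" --pt "0.062 0 0 0 20" --pt "-0.062 0 0 0 20" --pt "-0.062 0 0 0 20"

```text
time: 32.17
tool_pos: [0.6342, -0.1035, 0.147]
tcp_rot: [-0.446, -3.105, -0.001]
wrist_force: [2.3, -0.1, 1.3]
width: 0.367
```

Emit:
play_rows --pt "0 0 0 0 20" --pt "0 0 0 0 20" --pt "0 0 0 0 20" --pt "0 0 0 0 20"

```text
time: 32.67
tool_pos: [0.6387, -0.1045, 0.1492]
tcp_rot: [0.447, 3.109, -0.0]
wrist_force: [-0.4, -0.0, 0.2]
width: 0.368
```

```bash
python3 -c "
from h import *
st()
F=[]
for i in range(10): read_camera('top'); F.append(read_state()['wrist_force'][2])
print(np.mean(F))
g=cv2.cvtColor(np.ascontiguousarray(read_camera('top')),cv2.COLOR_RGB2GRAY)
for r in range(170,240,2): print(r,''.join('%X'%(v//16) for v in g[r,365:445]))"
```

```text
t 32.67 pos [ 0.6387 -0.1045  0.1492] yaw 163.63 zdir [ 0. -0. -1.] F [-0.4 -0.   0.2] w 0.368 q [-0.2   0.27  1.75 -0.    1.12 -1.49]
-0.29363812835321446
170 55566666666677775555555557777777777776555555555555555666665444444444565555557BBB
172 9645666667777777555555556877777777777777655555555555677765444444445566655555559B
174 BBBC6667777777755555555568877777777877777777776556777776544444444466666665555556
176 BBC66777777777755555555688888888888888888887777777777775444444445666666666555555
178 BB967777777787555555568888888888888888888888888777777655444444446666666666655555
180 BC667777788888555556699999888888888888888888888888875555555555556776666666666555
182 B96777778888755556666666667778BBBBBBBBA87888888888875555555555777777766666666655
184 C6777777788885556666666666777777777777779BBA878888875555555557777777776666666665
186 97777777788855666666666677777777777777777777777656775566555578777777777666666665
188 57777777778856666666677777777777777777777777777766666666657888777777777666666666
190 77777777787556666667777777777777777777777777777766666666657888887777777766666666
192 77777
[... 1330 characters left out ...]
87777777777766665555
224 777788855676667777773344443467777777777777642333458AAAA9888877777777776666665555
226 7777788566666677777742333334777777777777777775668AA99988887777777777776666665555
228 67777885666666677777776445777777777777777777778A99999988877777777777666666666555
230 66777755556655667777777777777777777777777777768998888888887777777776666666555555
232 56667775555555555567777777777777777777777666689888888888887777777666666665555555
234 94566655555555565555556677777777777777666666667888888777777777766666666655555546
236 BA84565555555555555555556655556566655566666667888887777777777666666666555555459A
238 BBBA8554444555555555555555555655555555556665557887777777777666666666555555548BAB
```

Emit:
play_rows --pt "0 0 -0.02 0 20" --pt "0 0 -0.04 0 20" --pt "0 0 -0.045 0 20" --pt "0 0 -0.04 0 20" --pt "0.01 0.01 -0.026 0 20"

```text
time: 33.85
tool_pos: [0.6336, -0.093, 0.3246]
tcp_rot: [0.449, 3.104, -0.001]
wrist_force: [0.1, 0.8, -0.4]
width: 0.367
```

Emit:
play_rows --pt "0.033 0.036 0 0 20" --pt "0.037 0.04 0 0 20" --pt "0.037 0.04 0 0 20" --pt "0.037 0.04 0 0 20" --pt "0.037 0.04 0 0 20"

```text
time: 34.48
tool_pos: [0.5135, 0.1482, 0.3218]
tcp_rot: [0.448, 3.107, 0.002]
wrist_force: [0.1, 0.5, -0.4]
width: 0.365
```

Emit:
play_rows --pt "0.037 0.04 0 0 20" --pt "0.037 0.04 0 0 20" --pt "0.025 0.028 0.02 -0.025 20" --pt "0.0126 0.0159 0.04 -0.025 20" --pt "0 0 0.04 -0.025 20"

```text
time: 35.1
tool_pos: [0.439, 0.2977, 0.2211]
tcp_rot: [-0.303, 3.124, 0.003]
wrist_force: [-0.4, 0.4, -0.2]
width: 0.367
```

Emit:
play_rows --pt "0 0 0.04 -0.025 20" --pt "0 0 0.04 0 20" --pt "0 0 0.02 0 20" --pt "0 0 0 0 20"

```text
time: 35.6
tool_pos: [0.4383, 0.2952, 0.1191]
tcp_rot: [0.535, -3.093, 0.002]
wrist_force: [0.1, 0.7, -0.4]
width: 0.364
```

```bash
python3 -c "
from h import *
to(.441,.297,.08,199.6); redpos()
for p in((418,208.5),(415,216),(411,222),(389,225)): print((onz('top',p,.013)[:2]-[.497,-.058]).round(3))
for p in((354,205),(405,152),(458,203),(405,254)): pass"
```

```text
t 35.6 pos [0.4383 0.2952 0.1191] yaw -160.38 zdir [-0.002 -0.001 -1.   ] F [ 0.1  0.7 -0.4] w 0.364 q [ 0.55  0.09  2.03 -0.    1.03 -1.37]
shift mm [-3.3  0.8 39.1] turn units 0.0
[('scene', 46, np.float64(358.1), np.float64(146.3)), ('top', 92, np.float64(347.8), np.float64(163.6))]
[ 0.004 -0.05 ]
[-0.016 -0.042]
[-0.031 -0.031]
[-0.039  0.025]
```

Emit:
play_rows --pt "-0.003 0.0005 0.025 0 20" --pt "0 0 0.025 0 20" --pt "0 0 0.01 0 20" --pt "0 0 0.004 0 20" --pt "0 0 0.004 0 20" --squeeze 20

```text
time: 36.33
tool_pos: [0.443, 0.2981, 0.0537]
tcp_rot: [-0.534, 3.094, 0.002]
wrist_force: [-1.4, 0.5, 11.1]
width: 0.367
```

Emit:
play_rows --pt "0 0 0.003 0 20" --pt "0 0 0.003 0 20" --pt "0 0 0 0 20"

```text
time: 36.7
tool_pos: [0.4445, 0.2988, 0.0491]
tcp_rot: [-0.534, 3.09, 0.003]
wrist_force: [0.7, 0.1, 9.3]
width: 0.364
```

```bash
python3 -c "
from h import *
tilt([0,0,.0148])"
```

```text
t 36.7 pos [0.4445 0.2988 0.0491] yaw -160.38 zdir [ 0.005  0.003 -1.   ] F [0.7 0.1 9.3] w 0.364 q [ 0.55  0.19  2.07 -0.    0.88 -1.37]
n 398 mean 277.98743718592965 206.19597989949747 pred [283.5 205.6] slope -0.212 tilt 11.9624316211432
```

Emit:
play_rows --pt "0 0 0.003 0 20" --pt "0 0 0 0 20" --pt "0 0 0 0 36" --pt "0 0 0 0 45" --pt "0 0 0 0 60"

```text
time: 37.38
tool_pos: [0.4416, 0.2971, 0.0426]
tcp_rot: [0.535, -3.095, 0.0]
wrist_force: [-0.0, -0.4, 0.5]
width: 0.697
```

Emit:
play_rows --pt "0 0 0 0 85" --pt "0 0 0 0 85" --pt "0 0 -0.02 0 85" --pt "0 0 -0.04 0 85" --pt "0 0 -0.04 0 85"

```text
time: 38.0
tool_pos: [0.4413, 0.2969, 0.1433]
tcp_rot: [0.535, -3.094, 0.001]
wrist_force: [-0.2, 0.1, 0.7]
width: 0.997
```

Emit:
play_rows --pt "0 0 -0.05 0 85" --pt "0 0 -0.05 0 40" --pt "0 0 -0.03 0 0" --pt "0 0 0 0 0"

```text
time: 38.5
tool_pos: [0.4435, 0.2982, 0.2763]
tcp_rot: [-0.534, 3.09, 0.004]
wrist_force: [-1.1, 0.3, -0.7]
width: 0.373
```

```bash
python3 -c "
from h import *
s,M=st()
mid=np.array([.4435,.3005,.06]); im=read_camera('scene')[:,:,::-1]; cv2.imwrite('pics/e.png',im)
h=cv2.cvtColor(np.ascontiguousarray(im),cv2.COLOR_BGR2GRAY); s0=cv2.imread('pics/scene0.png',0)
for r in range(194,228): print(r,''.join('%X'%(v//16) for v in h[r,255:312]),''.join('%X'%(v//16) for v in s0[r,255:312]))
to(.536+.0040,.099+.045,.27,163.7)"
```

```text
t 38.5 pos [0.4435 0.2982 0.2763] yaw -160.39 zdir [ 0.006  0.003 -1.   ] F [-1.1  0.3 -0.7] w 0.373 q [ 0.55 -0.03  1.85  0.    1.32 -1.37]
194 101100000000000000000000000000000000000000000000011100000 001000000100000000000000000000111000100000010110111100011
195 010000000000010000000000000000000000000000000000000100000 001000000001111100000101101000010000000000010101111100000
196 001110000001111000000000000000000000000000000000000000000 011010101111111110000000010000000000000100000000100000000
197 100001010101110000000000000000000000000000000000000000000 111011000111011100100000000000100000000000110111100000000
198 311110000110101000000000000000100011111112211010000000000 321110001110111100000010000000000111111222221000110000000
199 532100000100100000000000001111112223333445431100000000000 532100000010000001000000111111112233334445543100001000001
200 643100000000011011111111122233344556666777753100000000000 653110000000011111111111223333444566666788876310000000110
201 55310000000122322223333445556666677778899A986310000000000 5531100001112233222333444566666677888889AAA98631000000000
[... 2612 characters left out ...]
4444444456677665542211000101
224 111111113333333333444345544444444444444444433211000000000 111111124555444444444446555444444445667776654321100000001
225 111000123333333333443344444444444455655543321100000000000 111111124555544444544445544444444456777665432110000100000
226 000000123333333334443344444444445566665432210000000000000 110001124555555555544444444444455667776543211000000000001
227 000000123333333444443344444445566666654321100000000000001 000011134555555555544344444445666777654322100000000000001
t 38.55 pos [0.4423 0.2975 0.2738] yaw -160.39 zdir [ 0.002  0.001 -1.   ] F [-0.2 -0.3  0. ] w 0.282 q [ 0.55 -0.03  1.85 -0.    1.32 -1.37]
shift mm [ -40.5 -177.4    3.8] turn units 0.0998
```

Emit:
play_rows --pt "0 0 -0.03 0.02 0" --pt "0 0 -0.03 0.03 0" --pt "0 0 0 0.03 0" --pt "0 0 0 0.02 0" --pt "0 0 0 0 0"

```text
time: 39.17
tool_pos: [0.441, 0.2967, 0.3303]
tcp_rot: [-0.442, -3.107, 0.004]
wrist_force: [0.0, -0.2, 0.2]
width: -0.005
```

```bash
python3 -c "
from h import *
r=redpos(); print(onz('top',r[1][2:],.263),tri(r[0][2:],r[1][2:]))
c=onz('top',r[1][2:],.263); to(c[0]-.055*.281,c[1]-.055*.96,.32,163.7)"
```

```text
[('scene', 47, np.float64(358.2), np.float64(146.3)), ('top', 91, np.float64(347.9), np.float64(163.5))]
[0.54262729 0.08316047 0.263     ] (array([0.53898137, 0.08487753, 0.26589827]), np.float64(0.006129885978968368))
t 39.27 pos [0.4412 0.2968 0.3309] yaw 163.86 zdir [-0.003 -0.002 -1.   ] F [ 0.3 -0.6 -0.4] w -0.005 q [ 0.55 -0.05  1.77 -0.    1.43 -0.74]
shift mm [-156.7 -232.    11.1] turn units 0.0004
```

Emit:
play_rows --pt "-0.025 -0.037 0 0 0" --pt "-0.033 -0.049 0 0 0" --pt "-0.033 -0.049 0 0 0" --pt "-0.033 -0.049 0 0 0" --pt "-0.031 -0.048 0 0 0"

```text
time: 39.9
tool_pos: [0.5257, 0.0292, 0.3321]
tcp_rot: [-0.442, -3.11, 0.0]
wrist_force: [0.7, 0.1, -0.4]
width: 0.0
```

Emit:
play_rows --pt "0 0 0 0 0" --pt "0 0 0.03 0 0" --pt "0 0 0.03 0 0" --pt "0 0 0.028 0 0" --pt "0 0 0 0 0"

```text
time: 40.52
tool_pos: [0.5231, 0.032, 0.2416]
tcp_rot: [-0.441, -3.104, 0.001]
wrist_force: [0.2, 0.8, 0.1]
width: -0.001
```

```bash
python3 -c "
from h import *
st(); redpos()"
```

```text
t 40.52 pos [0.5231 0.032  0.2416] yaw 163.84 zdir [-0.007  0.    -1.   ] F [0.2 0.8 0.1] w -0.001 q [ 0.01 -0.03  1.91  0.    1.27 -1.28]
[('scene', 46, np.float64(358.3), np.float64(146.4)), ('top', 90, np.float64(345.5), np.float64(167.1))]
```

Emit:
play_rows --pt "0 0.02 0 0 0" --pt "0 0.015 0 0 0" --pt "0 0.015 0 0 0" --pt "0 0.015 0 0 0" --pt "0 0.015 0 0 0"

```text
time: 41.25
tool_pos: [0.5489, 0.1098, 0.2466]
tcp_rot: [0.443, 3.108, 0.002]
wrist_force: [-0.3, 0.3, 0.8]
width: -0.004
```

Emit:
play_rows --pt "0 0.012 0 0 0" --pt "0 0.01 0 0 0" --pt "0 0.008 0 0 0" --pt "0 0 0 0 0" --pt "0 0 0 0 0"

```text
time: 41.88
tool_pos: [0.5563, 0.1363, 0.2446]
tcp_rot: [-0.445, -3.11, 0.001]
wrist_force: [-0.5, -0.0, -0.0]
width: 0.002
```

```bash
python3 -c "
from h import *
st(); redpos()"
```

```text
t 41.88 pos [0.5563 0.1363 0.2446] yaw 163.72 zdir [-0. -0. -1.] F [-0.5 -0.  -0. ] w 0.002 q [ 0.2   0.06  1.81 -0.    1.27 -1.09]
[('scene', 8, np.float64(342.8), np.float64(156.8)), ('top', 75, np.float64(305.3), np.float64(159.7))]
```

Emit:
play_rows --pt "0 0 -0.03 0 0" --pt "0 -0.01 -0.05 0 0" --pt "0 -0.02 -0.05 0 0" --pt "-0.02 -0.03 0 0 0" --pt "0.0 0 0 0 0"

```text
time: 42.6
tool_pos: [0.5594, 0.0714, 0.3759]
tcp_rot: [0.449, 3.107, -0.0]
wrist_force: [1.0, 0.0, -1.2]
width: 0.001
```

Emit:
play_rows --pt "0 0.02 0 0 0" --pt "0 0 0 0 0" --pt "0 0 0 0 0" --pt "0 0 0 0 0"

```text
time: 43.1
tool_pos: [0.5642, 0.0931, 0.3745]
tcp_rot: [-0.443, -3.11, 0.0]
wrist_force: [0.5, -1.1, 0.4]
width: 0.001
```

```bash
python3 -c "
from h import *
st(); redpos()
g=cv2.cvtColor(np.ascontiguousarray(read_camera('top')),cv2.COLOR_RGB2GRAY)
for r in range(186,240,2): print(r,''.join('%X'%(v//16) for v in g[r,365:445]))
g=cv2.cvtColor(np.ascontiguousarray(read_camera('scene')),cv2.COLOR_RGB2GRAY)
for r in range(198,218,2): print(r,''.join('%X'%(v//16) for v in g[r,255:312]))"
```

```text
t 43.1 pos [0.5642 0.0931 0.3745] yaw 163.78 zdir [-0.001 -0.    -1.   ] F [ 0.5 -1.1  0.4] w 0.001 q [ 0.12  0.01  1.63 -0.    1.5  -1.17]
[('scene', 10, np.float64(342.6), np.float64(156.8)), ('top', 82, np.float64(304.6), np.float64(160.0))]
186 66666666666677777777777777777777777777777778888888888888888888888887777777777777
188 66666666666677777777777777777777777777777778888888888888888776666554443333333333
190 66666666666667777777777777777777777777788888866654333333344444444444444445554555
192 6666666666676777777777777777777777655333333345555555555666667777777777777888A998
194 6666666666766777777777776553223334444444445567777777656779ADFFFFEEFFFFFFFFFFFFFF
196 66666666677777765533233344444455567777777799BDEEEEFFFFFFFFFFEFEEEEEEFFEFEEEEEEEE
198 66666666553323344433455677766689ACEEEFEFFFFFFFFFFFFFFFFFFFFFEEEEEEEEFFFFFEEEEEEE
200 65533333333335577666799BDDEEEEEEEEEEEEEEEEEEFFFFFFFFFFFFFFFFFFEEEEFFFFFFFEEEEEEE
202 33333456666669ADDEEEEEEEEEEEEEEEEEEEEEEEEEEEFFFFFFFFFFFFFFFEEFFEEEFFFFFFFFEEEEEE
204 5666678CDDEEEEEEEEEEEEEEEEEEEEEEEEEEEEEEEEEEFFFFFFFECACFEA777EFFEFFFFFFFFFEEEEEE
206 A
[... 1359 characters left out ...]
66666666666677777777777777777777777777777777777777777777777887887888877777777777
198 311110001000110000000000000000010111111122210001000000000
200 653100000000011011111111222333444556666788763110000000000
202 442100000123456655566666677778888888889ABBAA8632100000000
204 211111112467779ABA888888888888888888889AAAAA9865210000000
206 11111112466544579BA98888888888889999888999998753111111000
208 11111113688776568AA9888888888899AAAA998888877542111110000
210 111111137AA9887799AA99999999999AAAAAA99976544332100000011
212 110000136ACBA9999AA98777898887888877665544443331000000000
214 0000011147ACCBBAA9865434443322344433333344433321000000010
216 000110112456888764444433110111344333333344433332221100100
```

Emit:
play_rows --pt "0.02 0.03 0 0 0" --pt "0.035 0.045 0 0 0" --pt "0.035 0.045 0 0 0" --pt "0.035 0.045 0 0 0" --pt "0.02 0.03 0 0 0"

```text
time: 43.92
tool_pos: [0.4787, 0.3225, 0.375]
tcp_rot: [0.442, 3.11, 0.001]
wrist_force: [0.6, -0.6, 0.1]
width: -0.0
```

Emit:
play_rows --pt "0 0 0 0 0" --pt "0 0 0 0 0" --pt "0 0 0 0 0"

```text
time: 44.3
tool_pos: [0.4804, 0.3194, 0.3749]
tcp_rot: [0.447, 3.109, -0.0]
wrist_force: [-0.0, -0.6, -0.2]
width: -0.004
```

```bash
python3 -c "
from h import *
st()
t=read_camera('top'); h=cv2.cvtColor(np.ascontiguousarray(t[60:260,285:420]),cv2.COLOR_RGB2HSV)
m=((h[...,0]<6)|(h[...,0]>174))&(h[...,1]>170)&(h[...,2]>60); ys,xs=np.nonzero(m); print('red med',np.median(xs)+285,np.median(ys)+60,len(xs),'orig',(301,163))
t0=cv2.imread('pics/top0.png'); d=cv2.absdiff(np.ascontiguousarray(t[:,:,::-1]),t0).max(2); print('bucket area diff px',(d[150:205,328:385]>35).sum())
g=cv2.cvtColor(np.ascontiguousarray(t),cv2.COLOR_RGB2GRAY)
for r in range(196,236,2): print(r,''.join('%X'%(v//16) for v in g[r,370:440]))"
```

```text
t 44.3 pos [0.4804 0.3194 0.3749] yaw 163.64 zdir [ 0. -0. -1.] F [-0.  -0.6 -0.2] w -0.004 q [ 0.54  0.02  1.62 -0.    1.5  -0.74]
red med 301.0 163.0 84 orig (301, 163)
bucket area diff px 0
196 999DAAAAAAAAAAAAAAAAAAAABBBBBBBBBBBBBBBBBBBBAAAA9998888888888887777766
198 9ACC9AAAAAAAAAAAAAAAAAABBBBBBBBBBBBBBBBBBBBBBAAAA999999988888877777776
200 98DA9AAAAAAAAAAAAAAAAAABBBBBBBBBBBBBBBBBBBBAAAAAAA99999988888887777776
202 8BC89AAAAAAAAAAAAAAAAABBBBBBBBBBBBBBBBBBBBBBBBBAAAA9998888877777777776
204 BCC999AAAAAAAAAAAAAAAABBBBBBBBBBBBBBBBBBBBBBBBBBBAAAAA9888877777777777
206 999999AAAAAAAAAAAAAAAABBBBBBBBBBBBBBBBBBBBBBB9445558AA9888877777777777
208 999999AAAAAAAAAAAAAAABBBBBBBBBBBBBBBBBBBBBBB934666657A9888877777777777
210 999999AAAAAAAAAAAAAABBBBBBBBBBBBBBBBBBBBBBBB934566657AA888877777777777
212 999999AAAAAAAAAAAAAABBBBBBBBBBBBBBBBBBBBBBBBBA433369AA9888887777777777
214 889999AAAAAAAAAAAAABBBBBBBBBBBBBBBBBBBBBBBA6455557AAAA9888777777777776
216 8899999AAAAAAAAAAAABBBBBBBBBBBBBBBBBBBBBBB9445666569AA8888777777777776
218 88899999AAAAAAAAAAABBBBBBBBBBBBBBBBBBBBBA9853555557AA98887777777777766
220 888999999AAAAAAAAA999BBBBBBBBBBBBBBBBA545666544668AA988877777777777666
222 88888999AAAAAAA44555558BBBBBBBBBBBBBB9345666579AAAA9888777777777776666
224 88888A999AAAAAA355666569BBBABAABBBBBB933455558AAAA98887777777777766666
226 7888899AAAAAAAA43555557ABAABBBBBBBBBBBBA8868AA999888777777777777766666
228 788888899AAAAAAAA8667AAAAAABBBBBABBBBAAAAAA999999887777777777776666666
230 77788888889AAAAAAAAAAAAAAAAAAAAAAAAAAAAA999988888888777777777666666666
232 77777777778889AAAAAAAAAAAAAAAAAAAAA99999988888888888877777776666666655
234 6777777777887888889AAAAAAAAAAAAAA9999889988888887777777777666666666555
```

The bucket is upright (its picture matches the start exactly), all four balls are in the bowl, the tube is seated and the arm is clear.

```bash
python3 -c "
from workcell import *
print(finish_job())"
```

```text
the job is handed in; nothing more can be done
None
```

I handed the job in at 44.3 s. The end state looks right, but only three balls tripped the bucket; the fourth went straight from the tube into the bowl. `finish_job` reports no verdict.

**How it went**
- The moves cannot tilt the tool. I gripped the tube, pressed its closed end on the rest's high V until it was about 3° from level, and threw the balls out with quick forward stops over the bucket.
- The first throw put two balls in the bucket. After the second the bucket dumped, and the top picture then showed three balls in the bowl.
- The wrist force (about 0.63 N) showed one ball still in the tube. With the bucket still dumped, I shook that ball out over the bowl, which took two tries.
- I then pressed the tube back into its rest and pushed the red ball until the bucket fell back upright.

**Last checks**
- **Balls:** all four lie on the bowl floor, about 44 to 50 mm from its centre. I measured that centre at the start and did not re-measure it.
- **Bucket:** the red ball is at its starting pixel, and the bucket area of the top picture matches the start.
- **Tube:** it is seated about 2 to 4 mm towards the mouth from its first place, against limits of 15 and 20 mm. I judged this by comparing pictures. The last tilt estimate, taken while pressing it in, was about 12°, with the mask partly hidden.
- **Robot:** it is raised clear of everything.

**What I could not confirm**
- **Trip by the balls' weight:** the task says three balls at rest are too light, so the third ball's impact probably tripped it. I felt no contact between the tube or robot and the bucket before then, but could not see the moment itself.
- **Step 1:** three balls lying together in the bucket was never seen directly, because the bucket was already swinging in the next picture.

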